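# Weight down a glue-up in the right order

## Robot

A 7-joint arm with a two-finger parallel gripper is mounted at the origin on a cart in front of the work surface, level with it; the furniture and walls round the work are solid. World frame = base frame: x ahead of the robot, y to its left, z up, the work surface at z = 0. Lengths are in m, angles in degrees, forces in N, time in s.
With the tool pointing down it reaches from about 0.425 to 0.875 m from the base axis. Payload 4.7 kg.
Tool frame: the origin (TCP) lies midway between the tips of the shut fingers; the grasp point (between the pads) lies 19 mm behind it (env.grip_depth is the distance from the TCP to the grasp point, in m); z points along the fingers, y is the line along which they close (so a half turn about z gives the same grasp; the last joint's range is limited). The gripper opens to 87 mm and grips with 3 to 60 N. Pads are 19 mm wide; open, the fingers measure 117 mm over their backs; the gripper's body (75 mm by 190 mm) begins 51 mm behind the grasp point.
Start: joints at [71.511, 18.392, -4.016, 83.108, 1.295, 78.541, -3.26], TCP at [0.215, -0.614, 0.223] pointing down, gripper open.
Joint ranges: [-163.93, 163.93], [-17.29, 119.83], [-79.2, 71.16], [3.27, 140.29], [-89.18, 269.18], [5.43, 117.66], [-154.24, 154.24]. Speed limits (degrees/s): [147.25, 147.25, 180, 180, 180, 180, 180].

## Interface

Orientations are given as [roll, pitch, yaw] about the fixed x, y, z axes, in that order (R = Rz(yaw) Ry(pitch) Rx(roll)).
In Python, from cell import get_obs, optics, env, nets gives the robot as it stands.
- The arm moves only by the shell command python3 -m creep 'ROWS' [FORCE]. ROWS is JSON, a list of rows, each an object of numbers: "wx", "wy", "wz": the turn, a rotation vector about the tool's x, y, z in degrees; "tx", "ty", "tz": the shift along the tool's x, y, z in mm; "gripper": the opening, from -1 (shut) to 1 (fully open). A call has 1 to 5 rows; each row is the pose to reach, as a shift and turn from the pose commanded when the call began, along the tool's axes at that moment; what a row does not reach only later rows make up. A row lasts 1/12 s, in which the tool goes at most 41.7 mm and 7.16 degrees, less where a joint would pass 70% of its speed; a pose out of reach is approached as far as the arm can. A call with a gripper value outside its range is refused whole. The fingers move at their own pace and stop on an object; FORCE is the grip in N (left out, the last holds). Time passes only in rows, so rows that repeat a pose let the fingers close. It gives the time, the measured TCP pose, the force, the opening and the grip force at its end, in the units of the state.
- get_obs(): the state, without advancing time (a new reading comes with each control period).
- optics.read_camera(name): name is "scene" or "top"; returns (picture, depth): 400x640x3 uint8, red, green, blue; 400x640 float32, m along the optical axis (not along the pixel's ray), 0 where there is no reading.
- optics.camera_info(name): a dict with "fovy" (degrees; the focal length in pixels is half the picture's height over the tangent of half this angle, whatever the lens; pixels are square), "cx", "cy" (the principal point, pixels), "k1" (the pictures are not rectified: a ray, as slopes to the right and down, at radius r is drawn at 1 + k1 r^2 times it, then the intrinsics apply), "R" (3x3) and "t" (3): a world point X has camera coordinates R X + t. Camera axes: x right, y down, z forward; pixel columns grow to the right and rows downward; lengths in m; the calibration is good to about 2 mm. A picture is of the moment at which its call begins. camera_info takes no time and is no camera call.
- env.sign_off(): hands the job in; it is judged then, once.
Trained networks look in the newest picture that a camera, given by its name, has taken for a name from the list of things; names that differ only in an ending like _2 or _b are one class to them, and where a whole thing is asked for, a point or a joint stands for the part that bears it (a point fixed in the world has none). Each returns a list of dicts, best first, with "confidence" (0 to 1); they miss things now and then, are a little off and sometimes report something else, mostly with a low value. They report only what shows in the picture. A call takes as long as a camera call.
- nets.look_for(query, camera): "point" ([x, y, z] in m, in world coordinates, good to about 4 mm: the middle of the surface that is visible of it).
- nets.place_of(query, camera): "point" ([x, y, z] in m, in world coordinates, good to about 4 mm: a listed point, or the origin of a listed thing).
The state is a dict: "time_s": time; "qpos": joint angles; "joint_velocities": joint speeds; "effort": joint torques, N m; "tool_pos": TCP position; "tool_rot": TCP orientation; "force": force on the tool from outside, world axes, zero at the start; "wrist_torque": the same for the moment, N m; "grip_width": finger opening in m; "grasp_force": force on a finger pad.
Only numpy, scipy, OpenCV 4.12 (cv2) and the standard library are available. Lean on these libraries where they do the work, as an engineer would, in place of code of your own. Each camera call takes 0.05 s, during which the arm holds its last target. There are 200 camera calls.

## Task

The long thin pine offcut is being glued to the small backing board: lay it flat inside the board's pencilled outline, then build the press on top of it: the wide, flat cork sanding block, on that the thick pine offcut, and last the jar of nails, upright, as the weight. Centre each thing on the one below with the long sides of the blocks in line, let go of it all, do not let the jar tip, and leave the other things on the bench where they are.

Things in the scene. Friction and masses are not known exactly. Their poses are not given: they have to be found in the camera images.
- board_top (a point): Backing board: a pale flat board, 90 x 160 x 22 mm, fixed to the bench, lying on it with a thin dark outline 55 x 148 mm drawn on its top and a screw head in each corner. This point is the centre of its top face, 22 mm above the bench; x is along the short side, y along the long side, z up. The outline is centred here, its long side along y.
- strip_center (a point): Long thin pine offcut, 49 (x) x 142 (y) x 19 (z) mm, lying flat on the bench. This point is its centre, 9.5 mm above its underside; y along its length.
- pad_center (a point): Cork sanding block, 68 (x) x 110 (y) x 27 (z) mm, warm brown like wood, the widest of the three task blocks, with a sheet of worn sandpaper at its underside, lying flat. This point is its centre, 13.5 mm above its underside; y along its length.
- block_center (a point): Thick pine offcut, 51 (x) x 98 (y) x 38 (z) mm, lying flat, the tallest of the blocks. This point is its centre, 19 mm above its underside; y along its length.
- jar_center (a point): Glass jar of nails with a yellow screw lid, closed, standing upright: body about 67 mm across, 97 mm high, lid 63 mm across over the top 14 mm. This point is on its middle axis, 48.5 mm above its underside; z up.
- spanner: Combination spanner, 29 x 156 x 8 mm, lying flat; the point is the centre of its underside, y along it. A bystander: leave it where it lies.
- square_offcut: Square, flat, greyish pine offcut, 77 x 77 x 20 mm; the point is the centre of its underside. A bystander: leave it where it lies.
- black_roll: Roll of black tape, 57 mm across, 19 mm high, lying flat; the point is the centre of its underside. A bystander: leave it where it lies.
- tape_rule: Yellow tape measure, 81 x 111 x 34 mm, lying flat; the point is the centre of its underside. A bystander: leave it where it lies.

How it is judged (in metres and radians):
At the end, for the whole second after the job is handed in: From the board up: long offcut (within 12 mm of the board's centre each way, 0.17 rad), cork block, thick offcut, upright jar (0.1 rad); each centre within 15 mm of the one below, blocks in line within 0.2 rad, heights right within 5 mm, all at rest (x of strip_center in the frame of board_top between -0.012 and 0.012 m and y of strip_center in the frame of board_top between -0.012 and 0.012 m and angle between the y axis of strip_center and the y axis of board_top, either way round below 0.17 rad and horizontal distance between pad_center and strip_center below 0.015 m and angle between the y axis of pad_center and the y axis of strip_center, either way round below 0.2 rad and horizontal distance between block_center and pad_center below 0.015 m and angle between the y axis of block_center and the y axis of pad_center, either way round below 0.2 rad and horizontal distance between jar_center and block_center below 0.015 m and z of strip_center in the frame of board_top between 0.0045 and 0.0145 m and linear speed of each of strip, pad, block, jar below 0.01 m/s and z of pad_center in the frame of board_top between 0.0275 and 0.0375 m and z of block_center in the frame of board_top between 0.06 and 0.07 m and z of jar_center in the frame of board_top between 0.1275 and 0.1375 m and angle between jar_center's own z axis and vertical below 0.1 rad); the robot touches nothing.
It fails at once if the jar of nails is tipped over (angle between jar_center's own z axis and vertical above 0.6 rad).
It fails at once if the ring-and-open-end spanner is moved by more than 25 mm (distance of spanner from where it was at the start of the episode above 0.025 m).
It fails at once if the square offcut is moved by more than 25 mm (distance of square_offcut from where it was at the start of the episode above 0.025 m).
It fails at once if the roll of black tape is moved by more than 25 mm (distance of black_roll from where it was at the start of the episode above 0.025 m).
It fails at once if the tape measure is moved by more than 25 mm (distance of tape_rule from where it was at the start of the episode above 0.025 m).
It also fails if it takes over 136 s, if anything falls off the work surface, if the arm or the gripper's body presses on something with over 40 N, if the wrist force passes 120 N, or if a joint passes its speed limit or range.

## Working session

There is one attempt and no reset: what is moved stays moved. The work goes in short steps, Python scripts to look and compute and a shell command to move; the robot and the scene stay as the last step left them, time stands still between calls to the robot, and variables do not carry over. Pictures are saved under pics/ and viewed, at most 14 in all, crops included, and the job is handed in when it is done.

```bash
ls; mkdir -p pics; cat > h.py <<'E'
import numpy as np,cv2
from cell import get_obs,optics,env,nets
def K(n):
    c=optics.camera_info(n);f=200/np.tan(np.radians(c["fovy"])/2);return c,f
def cloud(n):
    p,d=optics.read_camera(n);c,f=K(n)
    v,u=np.mgrid[0:400,0:640].astype(float)
    xd=(u-c["cx"])/f;yd=(v-c["cy"])/f;x,y=xd.copy(),yd.copy()
    for _ in range(8):
        s=1+c["k1"]*(x*x+y*y);x,y=xd/s,yd/s
    P=np.stack([x*d,y*d,d],-1)
    W=(P-np.array(c["t"]))@np.array(c["R"])
    W[d<=0]=np.nan
    return p,W
def save(p,n): cv2.imwrite("pics/"+n,cv2.cvtColor(p,cv2.COLOR_RGB2BGR))
E
python3 - <<'E'
from h import *
for n in("scene","top"):
    c,f=K(n);print(n,f,c["k1"],"pos",(-np.array(c["R"]).T@np.array(c["t"])).round(3));p,W=cloud(n);save(p,n+"0.png")
    for q in"board_top strip_center pad_center block_center jar_center spanner square_offcut black_roll tape_rule".split():
        print(n,q,[(np.round(r["point"],3).tolist(),round(r["confidence"],2)) for r in nets.place_of(q,n)[:3]])
print(get_obs(),env.grip_depth)
E
```

```text
pics
scene 445.5949614895288 -0.12906670163270934 pos [-0.77  -0.628  0.944]
scene board_top []
scene strip_center [([0.566, 0.082, 0.014], 0.56)]
scene pad_center [([0.422, 0.204, 0.016], 0.61)]
scene block_center [([0.419, -0.326, 0.02], 0.85)]
scene jar_center [([0.588, -0.113, 0.049], 0.82)]
scene spanner [([0.362, 0.375, 0.006], 0.55)]
scene square_offcut [([0.454, 0.432, -0.002], 0.67)]
scene black_roll [([0.495, -0.202, 0.002], 0.49)]
scene tape_rule [([0.407, -0.486, -0.001], 0.93)]
top 367.9694577484238 -0.0028452539170742367 pos [ 0.265 -0.039  1.173]
top board_top [([0.553, 0.326, 0.023], 0.77)]
top strip_center [([0.569, 0.084, 0.01], 0.83)]
top pad_center [([0.419, 0.205, 0.007], 0.93)]
top block_center [([0.416, -0.321, 0.02], 0.95), ([0.42, 0.203, 0.006], 0.17)]
top jar_center [([0.586, -0.115, 0.054], 0.65), ([0.403, -0.488, -0.0], 0.38)]
top spanner [([0.361, 0.374, -0.002], 0.52)]
top square_offcut [([0.456, 0.434, -0.003], 0.9)]
top black_roll [([0.491, -0.199, -0.0], 0.62), ([0.362, 0.377, -0.004], 0.51)]
top tape_rule [([0.404, -0.489, 0.004], 0.68), ([0.553, 0.323, 0.02], 0.18)]
{'time_s': 1.0, 'qpos': array([71.50965826, 18.39263228, -4.01724423, 83.1079905 ,  1.29642947,
       78.54229297, -3.26166544]), 'joint_velocities': array([ 0.01153473, -0.05275121,  0.02585003, -0.05172254, -0.03912531,
       -0.0318852 ,  0.07548451]), 'effort': array([-6.98239546e-04, -4.91102135e+01, -4.02930127e-01, -3.12769783e+01,
       -6.33606641e-02,  3.36109393e-02,  2.77107370e-05]), 'tool_pos': array([ 0.21479288, -0.61349364,  0.2225748 ]), 'tool_rot': array([1.79997695e+02, 3.85997343e-03, 1.92988518e+01]), 'force': array([ 0.6733732 , -0.23726884,  0.67523165]), 'wrist_torque': array([-0.01400338,  0.02935884,  0.00072352]), 'grasp_force': 0.0, 'grip_width': 0.08712536871998248} 0.0187
```

View pictures.

View pics/top0.png

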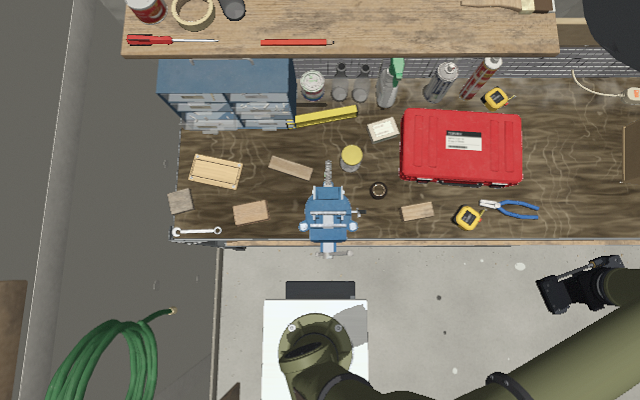

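View pics/scene0.png

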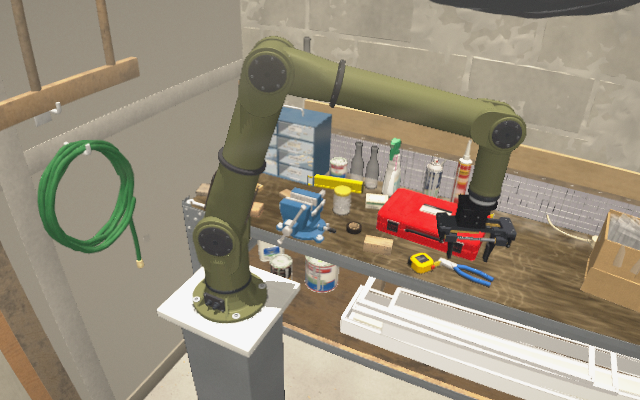

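```bash
cat >> h.py <<'E'
def rect(n,c,zlo,zhi,rad,PW=None):
    """points near c between heights: min-area rect -> centre, sizes, angle of long side (deg), median z"""
    p,W=PW or cloud(n)
    m=(np.hypot(W[...,0]-c[0],W[...,1]-c[1])<rad)&(W[...,2]>zlo)&(W[...,2]<zhi)
    k,lab=cv2.connectedComponents(m.astype(np.uint8))
    l=max(range(1,k),key=lambda i:(lab==i).sum())
    Q=W[lab==l];(cx,cy),(w,h),a=cv2.minAreaRect((Q[:,:2]*1000).astype(np.float32))
    if w>h: L,S,ang=w,h,a
    else: L,S,ang=h,w,a+90
    return np.round([cx,cy,L,S,(ang+90)%180-90,np.median(Q[:,2])*1000,len(Q)],1).tolist()
E
python3 - <<'E'
from h import *
for n in("top","scene"):
    PW=cloud(n)
    for q,c,a,b,r in(("board",(.553,.325),.014,.030,.1),("strip",(.568,.083),.011,.027,.09),("pad",(.42,.205),.018,.036,.08),("block",(.418,-.323),.029,.047,.075),("jar",(.587,-.114),.087,.11,.06)):
        try: print(n,q,rect(n,c,a,b,r,PW))
        except Exception as e: print(n,q,e)
E
```

```text
top board [551.7, 324.2, 161.1, 90.8, 77.5, 21.8, 1345.0]
top strip [564.3, 82.6, 140.0, 43.7, 71.2, 19.1, 558.0]
top pad [418.1, 206.0, 105.2, 62.8, -78.1, 25.7, 652.0]
top block [419.4, -316.6, 95.6, 44.9, -79.7, 38.3, 452.0]
top jar [583.3, -111.0, 61.3, 61.0, -45.7, 97.0, 341.0]
scene board [571.9, 247.6, 33.5, 24.5, 32.3, 21.1, 22.0]
scene strip [575.2, 130.2, 60.8, 43.3, 23.6, 19.3, 70.0]
scene pad [425.0, 168.4, 69.3, 37.7, 20.5, 26.4, 100.0]
scene block [417.6, -319.3, 98.9, 56.6, -83.0, 38.1, 287.0]
scene jar [584.6, -111.8, 69.6, 59.2, 47.0, 97.1, 155.0]
```

```bash
python3 - <<'E'
from h import *
p,W=cloud("top");W=W.reshape(-1,3);W=W[np.isfinite(W[:,0])]
ys=np.arange(.5,-.56,-.05);print("x\\y  "+" ".join("%4d"%(y*100) for y in ys))
for x in np.arange(.85,.29,-.05):
    r=[]
    for y in ys:
        m=(abs(W[:,0]-x)<.025)&(abs(W[:,1]-y)<.025);r.append("%4d"%(W[m,2].max()*1000) if m.sum() else "   .")
    print("%.2f "%x+" ".join(r))
E
```

```text
x\y    50   45   40   35   30   25   20   15   10    5    0   -4   -9  -14  -19  -24  -29  -34  -39  -44  -49  -54
0.85    .  392  448  448  417  417  463  463  394  395  393  393  394  394  394  393  394  407  406  407  410  408
0.80    .  393  449  449  418  416  466  464  395  395  395  394  394  394  393  394  394  393  393  394  393  394
0.75    .  392  415  413  408  402  398  393  400  400  400  400  393  393  393  394  394  394  394  393  394  393
0.70    .    5  273  275  274  273  276  273  273  273   50   41    7   39   39   39   85   85   84   82   82   85
0.65    .    8  133  131  132  128    6    5    5    6    5    5    5    6   40   72   85   86   83   84   83   86
0.60    .    5   25   27   26   25    6   24   23   22    6    6  102  102    7   79   86   87   82   85   83   87
0.55    .    5   27   28   29   30    7   23   25   25   22   84  101   99    6   78  840   85   82   83   82   85
0.50    .   24   26   26   26   28    4    4    7   16  120  121  106   22   24  903  896  827   80   79   80   81
0.45    .   25   25    6    6   30   33   31    6   17  152  152  152   19   22  927  923  842    5   39   36   30
0.40    .   23   22    6    8   31   32   29    5   21  152  151  151   60    6   41   44   43    6   42   40   25
0.35 -840   19   17   11   11    6    5    6    5   22  154  153  151   20    6    5    6    5    5   39   37    6
0.30 -835  -96 -835 -837 -835 -838 -837 -838 -839 -838  143  149  190 -838 -839 -838 -837 -836 -838 -829 -837 -834
```

```bash
python3 - <<'E'
from h import *
p,W=cloud("top");W=W.reshape(-1,3);W=W[np.isfinite(W[:,0])]
for y in np.arange(.16,.44,.02):
    m=(abs(W[:,1]-y)<.01)&(W[:,2]>.06)&(W[:,0]>.45)&(W[:,0]<.72);Q=W[m];Q=Q[np.argsort(Q[:,0])]
    print("%.2f"%y,(Q[:10:3,[0,2]]*1000).round().tolist(), (Q[Q[:,2]>.2][:,0].min()*1000).round())
E
python3 -c "
import cv2;i=cv2.imread('pics/top0.png')[50:220,150:400];cv2.imwrite('pics/c1.png',cv2.resize(i,None,fx=3.2,fy=3.2,interpolation=2))"
```

```text
0.16 [[680.0, 152.0], [681.0, 148.0], [683.0, 143.0], [684.0, 148.0]] 693.0
0.18 [[680.0, 152.0], [684.0, 150.0], [686.0, 152.0], [690.0, 150.0]] 691.0
0.20 [[691.0, 184.0], [692.0, 189.0], [693.0, 194.0], [693.0, 164.0]] 703.0
0.22 [[692.0, 189.0], [692.0, 188.0], [693.0, 194.0], [693.0, 180.0]] 702.0
0.24 [[670.0, 98.0], [673.0, 123.0], [676.0, 73.0], [679.0, 98.0]] 701.0
0.26 [[669.0, 90.0], [670.0, 80.0], [670.0, 114.0], [670.0, 80.0]] 701.0
0.28 [[669.0, 107.0], [670.0, 115.0], [670.0, 114.0], [670.0, 106.0]] 703.0
0.30 [[658.0, 77.0], [661.0, 86.0], [665.0, 85.0], [669.0, 109.0]] 692.0
0.32 [[657.0, 80.0], [658.0, 85.0], [659.0, 83.0], [660.0, 82.0]] 693.0
0.34 [[658.0, 87.0], [659.0, 83.0], [661.0, 86.0], [662.0, 85.0]] 692.0
0.36 [[660.0, 80.0], [669.0, 110.0], [669.0, 116.0], [670.0, 132.0]] 702.0
0.38 [[669.0, 126.0], [670.0, 108.0], [670.0, 116.0], [670.0, 123.0]] 702.0
0.40 [[670.0, 125.0], [670.0, 123.0], [670.0, 114.0], [671.0, 96.0]] 702.0
0.42 [[702.0, 203.0], [702.0, 247.0], [703.0, 264.0], [703.0, 214.0]] 702.0Traceback (most recent call last):
  File "<stdin>", line 5, in <module>
    return umr_minimum(a, axis, None, out, keepdims, initial, where)
ValueError: zero-size array to reduction operation minimum which has no identity
```

View pics/c1.png

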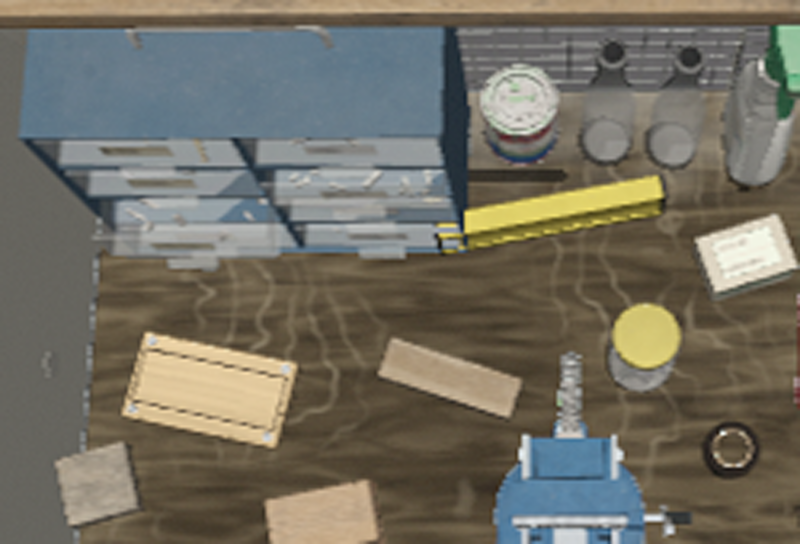

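```bash
cat > go.py <<'E'
import sys,numpy as np
from cell import get_obs
def go(x,y,z,yaw):
    s=get_obs();from scipy.spatial.transform import Rotation as R
    a=R.from_euler("xyz",s["tool_rot"],degrees=True);b=R.from_euler("xyz",[180,0,yaw],degrees=True)
    print("at",np.round(s["tool_pos"]*1000,1),np.round(s["tool_rot"],1),"grip %.1f f %.0f t %.1f"%(s["grip_width"]*1e3,s["grasp_force"],s["time_s"]),
     "\n t",np.round(a.inv().apply(np.array([x,y,z])/1000-s["tool_pos"])*1000,1),"w",np.round((a.inv()*b).as_rotvec(degrees=True),1))
if len(sys.argv)>4: go(*map(float,sys.argv[1:5]))
E
python3 go.py 566 83 200 71.2; python3 go.py 566 83 250 71.2
```

```text
at [ 214.8 -613.5  222.6] [180.    0.   19.3] grip 87.5 f 0 t 1.2 
 t [ 561.7 -541.3   22.5] w [  0.    0.  -51.9]
at [ 214.8 -613.5  222.6] [180.    0.   19.3] grip 87.5 f 0 t 1.2 
 t [ 561.7 -541.3  -27.5] w [  0.    0.  -51.9]
```

```bash

python3 -m creep '[{"tx":10,"ty":-10,"tz":-10,"gripper":1},{"tx":35,"ty":-34,"tz":-20,"gripper":1},{"tx":63,"ty":-61,"tz":-25,"gripper":1},{"tx":91,"ty":-88,"tz":-27,"gripper":1},{"tx":119,"ty":-115,"tz":-27,"gripper":1}]'
python3 -m creep '[{"tx":28,"ty":-27,"gripper":1},{"tx":56,"ty":-54,"gripper":1},{"tx":84,"ty":-81,"gripper":1},{"tx":112,"ty":-108,"gripper":1},{"tx":140,"ty":-135,"gripper":1}]'
python3 -m creep '[{"tx":28,"ty":-27,"gripper":1},{"tx":56,"ty":-54,"gripper":1},{"tx":84,"ty":-81,"gripper":1},{"tx":112,"ty":-108,"gripper":1},{"tx":140,"ty":-135,"gripper":1}]'
python3 go.py 566 83 200 71.2
```

```text
at [ 214.8 -613.5  222.6] [180.    0.   19.3] grip 87.5 f 0 t 1.2 
 t [ 561.7 -541.3   22.5] w [  0.    0.  -51.9]validation failed for argument at $[0]...
validation failed for argument at $[0]...
validation failed for argument at $[0]...
```

```bash

python3 -m creep '[{"wx":0,"wy":0,"wz":0,"tx":10,"ty":-10,"tz":-10,"gripper":1},{"wx":0,"wy":0,"wz":0,"tx":35,"ty":-34,"tz":-20,"gripper":1},{"wx":0,"wy":0,"wz":0,"tx":63,"ty":-61,"tz":-25,"gripper":1},{"wx":0,"wy":0,"wz":0,"tx":91,"ty":-88,"tz":-27,"gripper":1},{"wx":0,"wy":0,"wz":0,"tx":119,"ty":-115,"tz":-27,"gripper":1}]'
python3 go.py 566 83 200 71.2
```

```text
time_s: 1.62
tool_pos: [0.2904, -0.4636, 0.2512]
tool_rot: [179.9, -0.0, 19.3]
force: [0.7, 0.6, -0.1]
grip_width: 0.0873
grasp_force: 0.0
at [ 290.4 -463.6  251.2] [179.9  -0.   19.3] grip 87.3 f 0 t 1.6 
 t [ 440.8 -424.8   50.6] w [  0.1   0.  -51.9]
```

```bash

python3 -m creep '[{"wx":0,"wy":0,"wz":0,"tx":28,"ty":-27,"tz":0,"gripper":1},{"wx":0,"wy":0,"wz":0,"tx":56,"ty":-54,"tz":0,"gripper":1},{"wx":0,"wy":0,"wz":0,"tx":84,"ty":-81,"tz":0,"gripper":1},{"wx":0,"wy":0,"wz":0,"tx":112,"ty":-108,"tz":0,"gripper":1},{"wx":0,"wy":0,"wz":0,"tx":140,"ty":-135,"tz":0,"gripper":1}]' >/dev/null
python3 -m creep '[{"wx":0,"wy":0,"wz":0,"tx":28,"ty":-27,"tz":0,"gripper":1},{"wx":0,"wy":0,"wz":0,"tx":56,"ty":-54,"tz":0,"gripper":1},{"wx":0,"wy":0,"wz":0,"tx":84,"ty":-81,"tz":0,"gripper":1},{"wx":0,"wy":0,"wz":0,"tx":112,"ty":-108,"tz":0,"gripper":1},{"wx":0,"wy":0,"wz":0,"tx":140,"ty":-135,"tz":0,"gripper":1}]' >/dev/null
python3 -m creep '[{"wx":0,"wy":0,"wz":-5,"tx":28,"ty":-27,"tz":0,"gripper":1},{"wx":0,"wy":0,"wz":-11,"tx":56,"ty":-54,"tz":0,"gripper":1},{"wx":0,"wy":0,"wz":-17,"tx":84,"ty":-81,"tz":0,"gripper":1},{"wx":0,"wy":0,"wz":-23,"tx":112,"ty":-108,"tz":0,"gripper":1},{"wx":0,"wy":0,"wz":-29,"tx":140,"ty":-135,"tz":0,"gripper":1}]'
python3 go.py 566 83 150 71.2
```

```text
time_s: 2.87
tool_pos: [0.5517, 0.0579, 0.2507]
tool_rot: [179.9, -0.0, 48.6]
force: [0.1, -0.2, 0.3]
grip_width: 0.0868
grasp_force: 0.0
at [551.7  57.9 250.7] [179.9  -0.   48.6] grip 86.8 f 0 t 2.9 
 t [ 28.3  -6.1 100.6] w [  0.1   0.  -22.6]
```

```bash

python3 -m creep '[{"wx":0,"wy":0,"wz":-6,"tx":8,"ty":-2,"tz":20,"gripper":1},{"wx":0,"wy":0,"wz":-12,"tx":16,"ty":-4,"tz":50,"gripper":1},{"wx":0,"wy":0,"wz":-18,"tx":24,"ty":-6,"tz":80,"gripper":1},{"wx":0,"wy":0,"wz":-22.6,"tx":28.3,"ty":-6.1,"tz":110,"gripper":1},{"wx":0,"wy":0,"wz":-22.6,"tx":28.3,"ty":-6.1,"tz":140,"gripper":1}]' >/dev/null
python3 -m creep '[{"wx":0,"wy":0,"wz":0,"tx":0,"ty":0,"tz":25,"gripper":1},{"wx":0,"wy":0,"wz":0,"tx":0,"ty":0,"tz":45,"gripper":1},{"wx":0,"wy":0,"wz":0,"tx":0,"ty":0,"tz":60,"gripper":1},{"wx":0,"wy":0,"wz":0,"tx":0,"ty":0,"tz":70,"gripper":1},{"wx":0,"wy":0,"wz":0,"tx":0,"ty":0,"tz":70,"gripper":1}]' 
python3 go.py 566 83 5 71.2
python3 - <<'E'
from h import *
p,W=cloud("top");save(cv2.resize(p[100:240,200:400],None,fx=3.5,fy=3.5,interpolation=2),"a1.png")
E
```

```text
time_s: 3.7
tool_pos: [0.5642, 0.0807, 0.038]
tool_rot: [-179.8, 0.1, 70.9]
force: [-0.2, -1.0, 0.3]
grip_width: 0.0872
grasp_force: 0.0
at [564.2  80.7  38. ] [-1.798e+02  1.000e-01  7.090e+01] grip 87.2 f 0 t 3.7 
 t [ 2.8  1.  33. ] w [-0.2  0.1 -0.3]
```

View pics/a1.png

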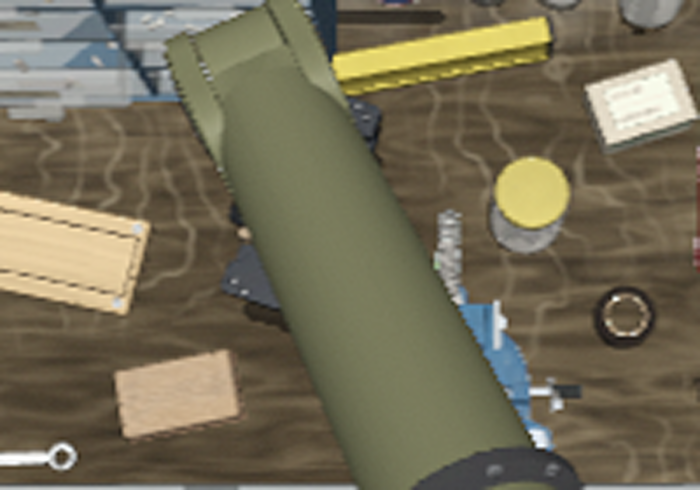

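```bash

python3 -m creep '[{"wx":0,"wy":0,"wz":0,"tx":2,"ty":1,"tz":12,"gripper":1},{"wx":0,"wy":0,"wz":0,"tx":2.8,"ty":1,"tz":24,"gripper":1},{"wx":0,"wy":0,"wz":0,"tx":2.8,"ty":1,"tz":31,"gripper":1},{"wx":0,"wy":0,"wz":0,"tx":2.8,"ty":1,"tz":33,"gripper":1},{"wx":0,"wy":0,"wz":0,"tx":2.8,"ty":1,"tz":33,"gripper":0.2}]' 25
python3 -m creep '[{"wx":0,"wy":0,"wz":0,"tx":0,"ty":0,"tz":0,"gripper":-1},{"wx":0,"wy":0,"wz":0,"tx":0,"ty":0,"tz":0,"gripper":-1},{"wx":0,"wy":0,"wz":0,"tx":0,"ty":0,"tz":0,"gripper":-1},{"wx":0,"wy":0,"wz":0,"tx":0,"ty":0,"tz":0,"gripper":-1},{"wx":0,"wy":0,"wz":0,"tx":0,"ty":0,"tz":0,"gripper":-1}]' 
python3 -m creep '[{"wx":0,"wy":0,"wz":0,"tx":0,"ty":0,"tz":0,"gripper":-1},{"wx":0,"wy":0,"wz":0,"tx":0,"ty":0,"tz":0,"gripper":-1},{"wx":0,"wy":0,"wz":0,"tx":0,"ty":0,"tz":0,"gripper":-1},{"wx":0,"wy":0,"wz":0,"tx":0,"ty":0,"tz":0,"gripper":-1},{"wx":0,"wy":0,"wz":0,"tx":0,"ty":0,"tz":0,"gripper":-1}]' 
python3 go.py 566 83 105 71.2
```

```text
time_s: 4.17
tool_pos: [0.567, 0.0828, 0.0056]
tool_rot: [-179.9, 0.0, 70.9]
force: [-0.0, 1.3, -0.1]
grip_width: 0.0849
grasp_force: 0.0
time_s: 4.58
tool_pos: [0.568, 0.0828, 0.0068]
tool_rot: [180.0, -0.0, 70.9]
force: [0.5, 0.0, 0.5]
grip_width: 0.0548
grasp_force: 0.0
time_s: 5.0
tool_pos: [0.5677, 0.0829, 0.0066]
tool_rot: [-180.0, 0.0, 70.9]
force: [-0.9, -1.0, 1.7]
grip_width: 0.0418
grasp_force: 25.0
at [567.7  82.9   6.6] [-180.     0.    70.9] grip 41.8 f 25 t 5.0 
 t [ -0.5  -1.7 -98.4] w [-0.   0.  -0.3]
```

```bash

python3 -m creep '[{"wx":0,"wy":0,"wz":0,"tx":0,"ty":0,"tz":-5,"gripper":-1},{"wx":0,"wy":0,"wz":0,"tx":0,"ty":0,"tz":-20,"gripper":-1},{"wx":0,"wy":0,"wz":0,"tx":0,"ty":0,"tz":-40,"gripper":-1},{"wx":0,"wy":0,"wz":0,"tx":0,"ty":0,"tz":-60,"gripper":-1},{"wx":0,"wy":0,"wz":0,"tx":0,"ty":0,"tz":-80,"gripper":-1}]' 30
python3 -m creep '[{"wx":0,"wy":0,"wz":-1,"tx":0,"ty":0,"tz":-20,"gripper":-1},{"wx":0,"wy":0,"wz":-2,"tx":0,"ty":0,"tz":-40,"gripper":-1},{"wx":0,"wy":0,"wz":-3,"tx":0,"ty":0,"tz":-50,"gripper":-1},{"wx":0,"wy":0,"wz":-5,"tx":0,"ty":0,"tz":-55,"gripper":-1},{"wx":0,"wy":0,"wz":-6.5,"tx":0,"ty":0,"tz":-55,"gripper":-1}]' 
python3 go.py 551 324 140 77.5
python3 - <<'E'
from h import *
p,W=cloud("scene");save(cv2.resize(p[120:280,180:420],None,fx=3.3,fy=3.3,interpolation=2),"a2.png")
E
```

```text
time_s: 5.42
tool_pos: [0.5676, 0.0829, 0.0874]
tool_rot: [-180.0, 0.0, 70.9]
force: [0.7, -0.0, -0.4]
grip_width: 0.0415
grasp_force: 30.0
time_s: 5.83
tool_pos: [0.5686, 0.083, 0.1428]
tool_rot: [179.9, -0.0, 77.5]
force: [0.1, 0.2, -0.1]
grip_width: 0.0417
grasp_force: 30.0
at [568.6  83.  142.8] [179.9  -0.   77.5] grip 41.7 f 30 t 5.8 
 t [231.5 -69.3   2.7] w [ 0.1 -0.   0. ]
```

View pics/a2.png

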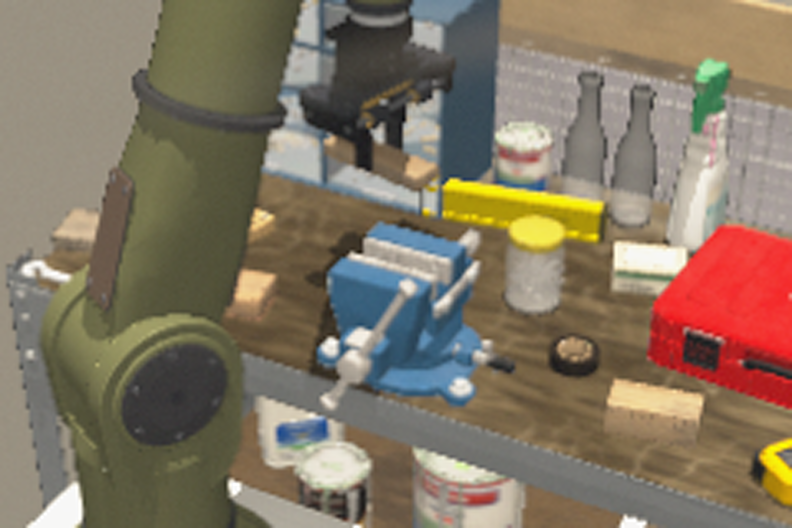

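```bash

python3 -m creep '[{"wx":0,"wy":0,"wz":0,"tx":10,"ty":-3,"tz":0,"gripper":-1},{"wx":0,"wy":0,"wz":0,"tx":35,"ty":-10,"tz":0,"gripper":-1},{"wx":0,"wy":0,"wz":0,"tx":60,"ty":-18,"tz":0,"gripper":-1},{"wx":0,"wy":0,"wz":0,"tx":90,"ty":-27,"tz":0,"gripper":-1},{"wx":0,"wy":0,"wz":0,"tx":120,"ty":-36,"tz":0,"gripper":-1}]' >/dev/null
python3 -m creep '[{"wx":0,"wy":0,"wz":0,"tx":30,"ty":-9,"tz":0,"gripper":-1},{"wx":0,"wy":0,"wz":0,"tx":60,"ty":-18,"tz":0,"gripper":-1},{"wx":0,"wy":0,"wz":0,"tx":85,"ty":-25,"tz":0,"gripper":-1},{"wx":0,"wy":0,"wz":0,"tx":105,"ty":-31,"tz":10,"gripper":-1},{"wx":0,"wy":0,"wz":0,"tx":112,"ty":-33,"tz":20,"gripper":-1}]' 
python3 go.py 552 325 29.5 77.5
python3 - <<'E'
from h import *
PW=cloud("top")
m=(abs(PW[1][...,0]-.55)<.2)&(abs(PW[1][...,1]-.32)<.11)&(PW[1][...,2]<.15)&(PW[1][...,2]>.09)
print(m.sum())
for n in("top","scene"):
    cloud(n);print(n,nets.place_of("strip_center",n)[:2],nets.place_of("board_top",n)[:2])
E
```

```text
time_s: 6.72
tool_pos: [0.5484, 0.3301, 0.1208]
tool_rot: [-179.9, -0.2, 77.7]
force: [0.2, 0.5, -0.1]
grip_width: 0.0417
grasp_force: 30.0
at [548.4 330.1 120.8] [-179.9   -0.2   77.7] grip 41.7 f 30 t 6.7 
 t [-4.5  4.8 91.3] w [-0.1 -0.2  0.2]
413
top [] []
scene [] []
```

```bash

python3 -m creep '[{"wx":0,"wy":0,"wz":0,"tx":-2,"ty":2,"tz":15,"gripper":-1},{"wx":0,"wy":0,"wz":0,"tx":-4.5,"ty":4.5,"tz":30,"gripper":-1},{"wx":0,"wy":0,"wz":0.2,"tx":-4.5,"ty":4.8,"tz":50,"gripper":-1},{"wx":0,"wy":0,"wz":0.2,"tx":-4.5,"ty":4.8,"tz":65,"gripper":-1},{"wx":0,"wy":0,"wz":0.2,"tx":-4.5,"ty":4.8,"tz":75,"gripper":-1}]' 
python3 -m creep '[{"wx":0,"wy":0,"wz":0,"tx":0,"ty":0,"tz":5,"gripper":-1},{"wx":0,"wy":0,"wz":0,"tx":0,"ty":0,"tz":9,"gripper":-1},{"wx":0,"wy":0,"wz":0,"tx":0,"ty":0,"tz":12,"gripper":-1},{"wx":0,"wy":0,"wz":0,"tx":0,"ty":0,"tz":14,"gripper":-1},{"wx":0,"wy":0,"wz":0,"tx":0,"ty":0,"tz":15,"gripper":-1}]' 
python3 go.py 552 325 28.5 77.5
```

```text
time_s: 7.48
tool_pos: [0.5537, 0.317, 0.0431]
tool_rot: [-179.8, 0.2, 77.1]
force: [-0.7, -0.4, -0.2]
grip_width: 0.0417
grasp_force: 30.0
time_s: 7.9
tool_pos: [0.5551, 0.3193, 0.0319]
tool_rot: [180.0, -0.0, 77.2]
force: [-0.1, 0.1, 0.0]
grip_width: 0.0415
grasp_force: 30.0
at [555.1 319.3  31.9] [180.   -0.   77.2] grip 41.5 f 30 t 7.9 
 t [ 4.9 -4.3  3.4] w [ 0.  -0.  -0.3]
```

```bash

python3 -m creep '[{"wx":0,"wy":0,"wz":0,"tx":2,"ty":-2,"tz":0,"gripper":-1},{"wx":0,"wy":0,"wz":0,"tx":4.5,"ty":-4,"tz":0,"gripper":-1},{"wx":0,"wy":0,"wz":0,"tx":4.5,"ty":-4,"tz":0,"gripper":-1},{"wx":0,"wy":0,"wz":0,"tx":4.5,"ty":-4,"tz":1,"gripper":-1},{"wx":0,"wy":0,"wz":0,"tx":4.5,"ty":-4,"tz":1,"gripper":-1}]' 
python3 go.py 552 325 28.5 77.5
```

```text
time_s: 8.32
tool_pos: [0.5519, 0.3243, 0.0306]
tool_rot: [180.0, 0.0, 77.2]
force: [-0.3, -0.4, -0.1]
grip_width: 0.0416
grasp_force: 30.0
at [551.9 324.3  30.6] [180.    0.   77.2] grip 41.6 f 30 t 8.3 
 t [ 0.7 -0.   2.1] w [ 0.   0.  -0.3]
```

Down until contact, release, rise.

```bash

python3 -m creep '[{"wx":0,"wy":0,"wz":0,"tx":0.7,"ty":0,"tz":0.7,"gripper":-1},{"wx":0,"wy":0,"wz":-0.3,"tx":0.7,"ty":0,"tz":1.5,"gripper":-1},{"wx":0,"wy":0,"wz":-0.3,"tx":0.7,"ty":0,"tz":2.2,"gripper":-1},{"wx":0,"wy":0,"wz":-0.3,"tx":0.7,"ty":0,"tz":2.2,"gripper":-1},{"wx":0,"wy":0,"wz":-0.3,"tx":0.7,"ty":0,"tz":2.2,"gripper":-1}]' 
python3 -m creep '[{"wx":0,"wy":0,"wz":0,"tx":0,"ty":0,"tz":0,"gripper":0.5},{"wx":0,"wy":0,"wz":0,"tx":0,"ty":0,"tz":0,"gripper":0.5},{"wx":0,"wy":0,"wz":0,"tx":0,"ty":0,"tz":0,"gripper":0.5},{"wx":0,"wy":0,"wz":0,"tx":0,"ty":0,"tz":0,"gripper":0.5},{"wx":0,"wy":0,"wz":0,"tx":0,"ty":0,"tz":0,"gripper":0.5}]' 
python3 -m creep '[{"wx":0,"wy":0,"wz":0,"tx":0,"ty":0,"tz":-10,"gripper":0.5},{"wx":0,"wy":0,"wz":0,"tx":0,"ty":0,"tz":-30,"gripper":0.7},{"wx":0,"wy":0,"wz":0,"tx":0,"ty":0,"tz":-60,"gripper":1},{"wx":0,"wy":0,"wz":0,"tx":0,"ty":0,"tz":-90,"gripper":1},{"wx":0,"wy":0,"wz":0,"tx":0,"ty":0,"tz":-120,"gripper":1}]' 
python3 go.py 419 206 130 101.9
```

```text
time_s: 8.73
tool_pos: [0.5521, 0.3248, 0.0286]
tool_rot: [180.0, 0.0, 77.5]
force: [-0.2, -0.6, 3.2]
grip_width: 0.0418
grasp_force: 30.0
time_s: 9.15
tool_pos: [0.552, 0.3248, 0.0281]
tool_rot: [-180.0, 0.0, 77.5]
force: [0.7, -0.1, 0.3]
grip_width: 0.063
grasp_force: 0.0
time_s: 9.57
tool_pos: [0.5517, 0.325, 0.1502]
tool_rot: [-180.0, -0.0, 77.5]
force: [0.3, 0.4, -0.3]
grip_width: 0.0829
grasp_force: 0.0
at [551.7 325.  150.2] [-180.    -0.    77.5] grip 82.9 f 0 t 9.6 
 t [-144.9 -103.9   20.2] w [  0.   -0.  -24.4]
```

```bash

python3 -m creep '[{"wx":0,"wy":0,"wz":-5,"tx":-28,"ty":-20,"tz":0,"gripper":1},{"wx":0,"wy":0,"wz":-11,"tx":-56,"ty":-40,"tz":0,"gripper":1},{"wx":0,"wy":0,"wz":-17,"tx":-84,"ty":-61,"tz":0,"gripper":1},{"wx":0,"wy":0,"wz":-22,"tx":-112,"ty":-81,"tz":0,"gripper":1},{"wx":0,"wy":0,"wz":-24.4,"tx":-135,"ty":-97,"tz":0,"gripper":1}]' >/dev/null
python3 -m creep '[{"wx":0,"wy":0,"wz":0,"tx":-5,"ty":-11,"tz":10,"gripper":1},{"wx":0,"wy":0,"wz":0,"tx":-5,"ty":-11,"tz":30,"gripper":1},{"wx":0,"wy":0,"wz":0,"tx":-5,"ty":-11,"tz":50,"gripper":1},{"wx":0,"wy":0,"wz":0,"tx":-5,"ty":-11,"tz":65,"gripper":1},{"wx":0,"wy":0,"wz":0,"tx":-5,"ty":-11,"tz":75,"gripper":1}]'
python3 -m creep '[{"wx":0,"wy":0,"wz":0,"tx":0,"ty":0,"tz":0,"gripper":1},{"wx":0,"wy":0,"wz":0,"tx":0,"ty":0,"tz":0,"gripper":1},{"wx":0,"wy":0,"wz":0,"tx":0,"ty":0,"tz":0,"gripper":1}]'
python3 go.py 419.5 205.5 8 101.9
python3 - <<'E'
from h import *
PW=cloud("top");save(cv2.resize(PW[0][120:250,160:310],None,fx=4.5,fy=4.5,interpolation=2),"a3.png")
try: print("strip",rect("top",(.552,.325),.035,.046,.1,PW))
except Exception as e:print(e)
E
```

```text
time_s: 10.4
tool_pos: [0.4178, 0.2065, 0.0726]
tool_rot: [-180.0, 0.1, 101.9]
force: [0.0, -0.6, -0.3]
grip_width: 0.0868
grasp_force: 0.0
time_s: 10.65
tool_pos: [0.419, 0.2076, 0.0743]
tool_rot: [179.9, -0.0, 101.9]
force: [0.2, 0.1, 0.5]
grip_width: 0.0873
grasp_force: 0.0
at [419.  207.6  74.3] [179.9  -0.  101.9] grip 87.3 f 0 t 10.7 
 t [-2.1 -0.  66.3] w [ 0.1 -0.   0. ]
strip [567.9, 377.7, 32.8, 27.7, -13.7, 41.1, 52.0]
```

View pics/a3.png

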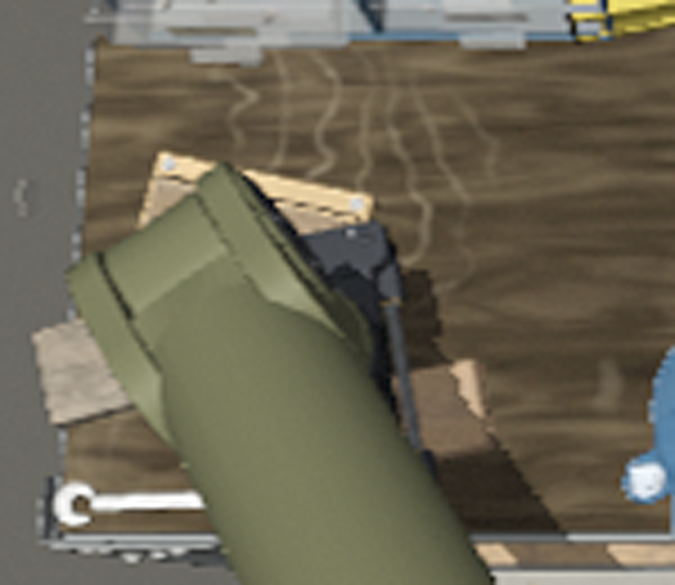

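```bash

python3 -m creep '[{"wx":0,"wy":0,"wz":0,"tx":-2,"ty":0,"tz":15,"gripper":1},{"wx":0,"wy":0,"wz":0,"tx":-2,"ty":0,"tz":32,"gripper":1},{"wx":0,"wy":0,"wz":0,"tx":-2,"ty":0,"tz":48,"gripper":1},{"wx":0,"wy":0,"wz":0,"tx":-2,"ty":0,"tz":60,"gripper":1},{"wx":0,"wy":0,"wz":0,"tx":-2,"ty":0,"tz":67,"gripper":1}]' 30
python3 -m creep '[{"wx":0,"wy":0,"wz":0,"tx":0,"ty":0,"tz":0,"gripper":1},{"wx":0,"wy":0,"wz":0,"tx":0,"ty":0,"tz":0,"gripper":-1},{"wx":0,"wy":0,"wz":0,"tx":0,"ty":0,"tz":0,"gripper":-1},{"wx":0,"wy":0,"wz":0,"tx":0,"ty":0,"tz":0,"gripper":-1},{"wx":0,"wy":0,"wz":0,"tx":0,"ty":0,"tz":0,"gripper":-1}]' 
python3 -m creep '[{"wx":0,"wy":0,"wz":0,"tx":0,"ty":0,"tz":0,"gripper":-1},{"wx":0,"wy":0,"wz":0,"tx":0,"ty":0,"tz":0,"gripper":-1},{"wx":0,"wy":0,"wz":0,"tx":0,"ty":0,"tz":0,"gripper":-1},{"wx":0,"wy":0,"wz":0,"tx":0,"ty":0,"tz":0,"gripper":-1},{"wx":0,"wy":0,"wz":0,"tx":0,"ty":0,"tz":0,"gripper":-1}]' 
python3 -m creep '[{"wx":0,"wy":0,"wz":0,"tx":0,"ty":0,"tz":-5,"gripper":-1},{"wx":0,"wy":0,"wz":0,"tx":0,"ty":0,"tz":-20,"gripper":-1},{"wx":0,"wy":0,"wz":0,"tx":0,"ty":0,"tz":-45,"gripper":-1},{"wx":0,"wy":0,"wz":0,"tx":0,"ty":0,"tz":-75,"gripper":-1},{"wx":0,"wy":0,"wz":0,"tx":0,"ty":0,"tz":-100,"gripper":-1}]' 
python3 go.py 552 325 110 77.5
python3 - <<'E'
from h import *
for n in("top","scene"):
    cloud(n);print(n,nets.place_of("strip_center",n)[:2],nets.place_of("pad_center",n)[:2])
E
```

```text
time_s: 11.12
tool_pos: [0.4188, 0.2049, 0.0058]
tool_rot: [-180.0, 0.0, 101.9]
force: [-0.1, -0.8, 0.5]
grip_width: 0.0872
grasp_force: 0.0
time_s: 11.53
tool_pos: [0.4194, 0.2051, 0.0071]
tool_rot: [179.9, 0.0, 101.9]
force: [0.8, -0.6, 0.1]
grip_width: 0.0681
grasp_force: 0.0
time_s: 11.95
tool_pos: [0.4193, 0.205, 0.0069]
tool_rot: [180.0, 0.0, 101.9]
force: [-1.1, -0.7, 5.9]
grip_width: 0.0615
grasp_force: 30.0
time_s: 12.37
tool_pos: [0.4182, 0.2053, 0.1075]
tool_rot: [-180.0, -0.0, 101.9]
force: [0.5, 0.1, -1.4]
grip_width: 0.0617
grasp_force: 30.0
at [418.2 205.3 107.5] [-180.    -0.   101.9] grip 61.7 f 30 t 12.4 
 t [ 89.4 155.6  -2.6] w [-0.  -0.  24.4]
top [] [{'point': [0.4173, 0.199, 0.108], 'confidence': 0.7}]
scene [] [{'point': [0.4231, 0.2083, 0.1108], 'confidence': 0.57}]
```

```bash

python3 -m creep '[{"wx":0,"wy":0,"wz":3,"tx":8,"ty":14,"tz":-3,"gripper":-1},{"wx":0,"wy":0,"wz":8,"tx":25,"ty":44,"tz":-3,"gripper":-1},{"wx":0,"wy":0,"wz":13,"tx":44,"ty":76,"tz":-3,"gripper":-1},{"wx":0,"wy":0,"wz":18,"tx":62,"ty":108,"tz":-3,"gripper":-1},{"wx":0,"wy":0,"wz":22,"tx":78,"ty":136,"tz":-3,"gripper":-1}]' >/dev/null
python3 -m creep '[{"wx":0,"wy":0,"wz":2.4,"tx":15,"ty":12,"tz":10,"gripper":-1},{"wx":0,"wy":0,"wz":2.4,"tx":18,"ty":14,"tz":22,"gripper":-1},{"wx":0,"wy":0,"wz":2.4,"tx":18,"ty":14,"tz":34,"gripper":-1},{"wx":0,"wy":0,"wz":2.4,"tx":18,"ty":14,"tz":42,"gripper":-1},{"wx":0,"wy":0,"wz":2.4,"tx":18,"ty":14,"tz":47,"gripper":-1}]' >/dev/null
python3 -m creep '[{"wx":0,"wy":0,"wz":0,"tx":0,"ty":0,"tz":0,"gripper":-1},{"wx":0,"wy":0,"wz":0,"tx":0,"ty":0,"tz":0,"gripper":-1},{"wx":0,"wy":0,"wz":0,"tx":0,"ty":0,"tz":0,"gripper":-1},{"wx":0,"wy":0,"wz":0,"tx":0,"ty":0,"tz":0,"gripper":-1}]'
python3 go.py 552 325 48 77.5
```

```text
time_s: 13.83
tool_pos: [0.5532, 0.3244, 0.0634]
tool_rot: [179.9, -0.0, 77.5]
force: [-0.1, 0.2, 0.2]
grip_width: 0.0615
grasp_force: 30.0
at [553.2 324.4  63.4] [179.9  -0.   77.5] grip 61.5 f 30 t 13.8 
 t [ 0.3 -1.3 15.4] w [ 0.1 -0.  -0. ]
```

```bash

python3 -m creep '[{"wx":0,"wy":0,"wz":0,"tx":0.3,"ty":-1,"tz":5,"gripper":-1},{"wx":0,"wy":0,"wz":0,"tx":0.3,"ty":-1.3,"tz":10,"gripper":-1},{"wx":0,"wy":0,"wz":0,"tx":0.3,"ty":-1.3,"tz":13,"gripper":-1},{"wx":0,"wy":0,"wz":0,"tx":0.3,"ty":-1.3,"tz":15,"gripper":-1},{"wx":0,"wy":0,"wz":0,"tx":0.3,"ty":-1.3,"tz":15.5,"gripper":-1}]'
python3 -m creep '[{"wx":0,"wy":0,"wz":0,"tx":0,"ty":0,"tz":0,"gripper":-1},{"wx":0,"wy":0,"wz":0,"tx":0,"ty":0,"tz":0,"gripper":-1},{"wx":0,"wy":0,"wz":0,"tx":0,"ty":0,"tz":0,"gripper":-1}]'
```

```text
time_s: 14.25
tool_pos: [0.5511, 0.3249, 0.0478]
tool_rot: [-180.0, 0.1, 77.5]
force: [-4.8, -3.5, 12.1]
grip_width: 0.0615
grasp_force: 30.0
time_s: 14.5
tool_pos: [0.5511, 0.3249, 0.0478]
tool_rot: [-180.0, 0.1, 77.5]
force: [-3.1, -3.9, 8.4]
grip_width: 0.0619
grasp_force: 30.0
```

```bash

python3 -m creep '[{"wx":0,"wy":0,"wz":0,"tx":0,"ty":0,"tz":0,"gripper":0.7},{"wx":0,"wy":0,"wz":0,"tx":0,"ty":0,"tz":0,"gripper":1},{"wx":0,"wy":0,"wz":0,"tx":0,"ty":0,"tz":0,"gripper":1},{"wx":0,"wy":0,"wz":0,"tx":0,"ty":0,"tz":0,"gripper":1},{"wx":0,"wy":0,"wz":0,"tx":0,"ty":0,"tz":0,"gripper":1}]'
python3 -m creep '[{"wx":0,"wy":0,"wz":0,"tx":0,"ty":0,"tz":-10,"gripper":1},{"wx":0,"wy":0,"wz":0,"tx":0,"ty":0,"tz":-35,"gripper":1},{"wx":0,"wy":0,"wz":0,"tx":0,"ty":0,"tz":-70,"gripper":1},{"wx":0,"wy":0,"wz":0,"tx":0,"ty":0,"tz":-105,"gripper":1},{"wx":0,"wy":0,"wz":0,"tx":0,"ty":0,"tz":-140,"gripper":1}]'
python3 -m creep '[{"wx":0,"wy":0,"wz":0,"tx":-10,"ty":0,"tz":-30,"gripper":1},{"wx":0,"wy":0,"wz":0,"tx":-40,"ty":0,"tz":-50,"gripper":1},{"wx":0,"wy":0,"wz":0,"tx":-75,"ty":1,"tz":-65,"gripper":1},{"wx":0,"wy":0,"wz":0,"tx":-110,"ty":1,"tz":-70,"gripper":1},{"wx":0,"wy":0,"wz":0,"tx":-145,"ty":2,"tz":-70,"gripper":1}]'
python3 -m creep '[{"wx":0,"wy":0,"wz":0,"tx":-35,"ty":0,"tz":0,"gripper":1},{"wx":0,"wy":0,"wz":0,"tx":-70,"ty":1,"tz":0,"gripper":1},{"wx":0,"wy":0,"wz":0,"tx":-105,"ty":1,"tz":0,"gripper":1},{"wx":0,"wy":0,"wz":0,"tx":-140,"ty":2,"tz":0,"gripper":1},{"wx":0,"wy":0,"wz":0,"tx":-175,"ty":2,"tz":0,"gripper":1}]'
python3 -m creep '[{"wx":0,"wy":0,"wz":0,"tx":-35,"ty":0,"tz":0,"gripper":1},{"wx":0,"wy":0,"wz":0,"tx":-70,"ty":1,"tz":0,"gripper":1},{"wx":0,"wy":0,"wz":0,"tx":-105,"ty":1,"tz":0,"gripper":1},{"wx":0,"wy":0,"wz":0,"tx":-140,"ty":2,"tz":0,"gripper":1},{"wx":0,"wy":0,"wz":0,"tx":-175,"ty":2,"tz":0,"gripper":1}]'
python3 go.py 418 -319 150 100.3
python3 - <<'E'
from h import *
for n in("top","scene"):
    PW=cloud(n)
    for q,c,a,b,r in(("pad",(.552,.325),.055,.085,.09),("block",(.418,-.319),.029,.047,.075)):
        try: print(n,q,rect(n,c,a,b,r,PW))
        except Exception as e: print(n,q,e)
E
```

```text
time_s: 14.92
tool_pos: [0.5514, 0.3251, 0.0465]
tool_rot: [-180.0, 0.0, 77.5]
force: [-0.5, 0.5, 0.3]
grip_width: 0.0844
grasp_force: 0.0
time_s: 15.33
tool_pos: [0.5511, 0.3253, 0.1889]
tool_rot: [-180.0, -0.0, 77.5]
force: [1.1, 0.4, 0.2]
grip_width: 0.0871
grasp_force: 0.0
time_s: 15.75
tool_pos: [0.5222, 0.1831, 0.2593]
tool_rot: [179.8, -0.1, 77.6]
force: [0.3, -0.7, 1.3]
grip_width: 0.087
grasp_force: 0.0
time_s: 16.17
tool_pos: [0.4856, 0.0106, 0.2577]
tool_rot: [179.9, 0.0, 77.5]
force: [0.4, -0.9, -0.0]
grip_width: 0.087
grasp_force: 0.0
time_s: 16.58
tool_pos: [0.4498, -0.1606, 0.2578]
tool_rot: [179.9, 0.1, 77.5]
force: [1.0, 0.3, 0.2]
grip_width: 0.0871
grasp_force: 0.0
at [ 449.8 -160.6  257.8] [1.799e+02 1.000e-01 7.750e+01] grip 87.1 f 0 t 16.6 
 t [-161.4    2.9  108. ] w [  0.1   0.1 -22.8]
top pad [550.8, 326.0, 105.9, 62.8, 77.2, 66.8, 675.0]
top block [422.3, -333.6, 61.9, 45.1, -80.8, 38.0, 248.0]
scene pad [551.3, 319.2, 104.5, 71.0, 80.0, 67.6, 174.0]
scene block [419.4, -319.6, 95.1, 53.4, -78.2, 38.0, 287.0]
```

```bash

python3 -m creep '[{"wx":0,"wy":0,"wz":-5,"tx":-35,"ty":1,"tz":10,"gripper":1},{"wx":0,"wy":0,"wz":-10,"tx":-70,"ty":1,"tz":30,"gripper":1},{"wx":0,"wy":0,"wz":-16,"tx":-105,"ty":2,"tz":50,"gripper":1},{"wx":0,"wy":0,"wz":-21,"tx":-138,"ty":3,"tz":70,"gripper":1},{"wx":0,"wy":0,"wz":-22.8,"tx":-155,"ty":3,"tz":90,"gripper":1}]' >/dev/null
python3 -m creep '[{"wx":0,"wy":0,"wz":0,"tx":-6,"ty":-2,"tz":25,"gripper":1},{"wx":0,"wy":0,"wz":0,"tx":-6,"ty":-2,"tz":50,"gripper":1},{"wx":0,"wy":0,"wz":0,"tx":-6,"ty":-2,"tz":75,"gripper":1},{"wx":0,"wy":0,"wz":0,"tx":-6,"ty":-2,"tz":90,"gripper":1},{"wx":0,"wy":0,"wz":0,"tx":-6,"ty":-2,"tz":98,"gripper":1}]'
python3 -m creep '[{"wx":0,"wy":0,"wz":0,"tx":0,"ty":0,"tz":0,"gripper":1},{"wx":0,"wy":0,"wz":0,"tx":0,"ty":0,"tz":0,"gripper":1},{"wx":0,"wy":0,"wz":0,"tx":0,"ty":0,"tz":0,"gripper":1}]'
python3 go.py 418.5 -319 21 100.3
python3 - <<'E'
from h import *
p,W=cloud("scene");save(cv2.resize(p[160:290,330:520],None,fx=4,fy=4,interpolation=2),"a4.png")
E
```

```text
time_s: 17.52
tool_pos: [0.418, -0.3162, 0.067]
tool_rot: [-179.9, -0.2, 100.3]
force: [-0.7, 0.4, 0.9]
grip_width: 0.0867
grasp_force: 0.0
time_s: 17.77
tool_pos: [0.4198, -0.3181, 0.0704]
tool_rot: [179.9, 0.1, 100.3]
force: [-0.0, 0.3, 0.5]
grip_width: 0.0871
grasp_force: 0.0
at [ 419.8 -318.1   70.4] [1.799e+02 1.000e-01 1.003e+02] grip 87.1 f 0 t 17.8 
 t [-0.6 -1.6 49.4] w [0.1 0.1 0. ]
```

View pics/a4.png

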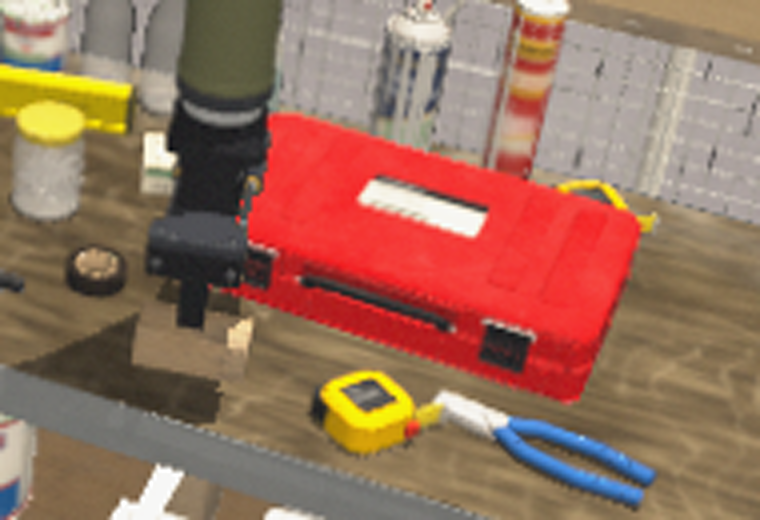

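```bash

python3 -m creep '[{"wx":0,"wy":0,"wz":0,"tx":-0.6,"ty":-1,"tz":12,"gripper":1},{"wx":0,"wy":0,"wz":0,"tx":-0.6,"ty":-1.6,"tz":24,"gripper":1},{"wx":0,"wy":0,"wz":0,"tx":-0.6,"ty":-1.6,"tz":36,"gripper":1},{"wx":0,"wy":0,"wz":0,"tx":-0.6,"ty":-1.6,"tz":44,"gripper":1},{"wx":0,"wy":0,"wz":0,"tx":-0.6,"ty":-1.6,"tz":48,"gripper":0.5}]' 30
python3 -m creep '[{"wx":0,"wy":0,"wz":0,"tx":0,"ty":0,"tz":0,"gripper":-1},{"wx":0,"wy":0,"wz":0,"tx":0,"ty":0,"tz":0,"gripper":-1},{"wx":0,"wy":0,"wz":0,"tx":0,"ty":0,"tz":0,"gripper":-1},{"wx":0,"wy":0,"wz":0,"tx":0,"ty":0,"tz":0,"gripper":-1},{"wx":0,"wy":0,"wz":0,"tx":0,"ty":0,"tz":0,"gripper":-1}]' 
python3 -m creep '[{"wx":0,"wy":0,"wz":0,"tx":0,"ty":0,"tz":0,"gripper":-1},{"wx":0,"wy":0,"wz":0,"tx":0,"ty":0,"tz":0,"gripper":-1},{"wx":0,"wy":0,"wz":0,"tx":0,"ty":0,"tz":0,"gripper":-1},{"wx":0,"wy":0,"wz":0,"tx":0,"ty":0,"tz":0,"gripper":-1},{"wx":0,"wy":0,"wz":0,"tx":0,"ty":0,"tz":0,"gripper":-1}]' 
```

```text
time_s: 18.23
tool_pos: [0.416, -0.3176, 0.0186]
tool_rot: [-179.9, -0.2, 100.3]
force: [-0.2, -0.4, -0.3]
grip_width: 0.085
grasp_force: 0.0
time_s: 18.65
tool_pos: [0.4176, -0.3188, 0.0214]
tool_rot: [180.0, 0.1, 100.3]
force: [0.0, 0.6, 0.6]
grip_width: 0.0549
grasp_force: 0.0
time_s: 19.07
tool_pos: [0.4176, -0.3187, 0.0212]
tool_rot: [180.0, 0.0, 100.3]
force: [0.8, 0.2, 2.8]
grip_width: 0.0448
grasp_force: 30.0
```

```bash

python3 -m creep '[{"wx":0,"wy":0,"wz":0,"tx":0,"ty":0,"tz":-5,"gripper":-1},{"wx":0,"wy":0,"wz":0,"tx":0,"ty":0,"tz":-20,"gripper":-1},{"wx":0,"wy":0,"wz":0,"tx":0,"ty":0,"tz":-45,"gripper":-1},{"wx":0,"wy":0,"wz":0,"tx":0,"ty":0,"tz":-75,"gripper":-1},{"wx":0,"wy":0,"wz":0,"tx":0,"ty":0,"tz":-105,"gripper":-1}]' 
python3 -m creep '[{"wx":0,"wy":0,"wz":0,"tx":0,"ty":0,"tz":-30,"gripper":-1},{"wx":0,"wy":0,"wz":0,"tx":0,"ty":0,"tz":-60,"gripper":-1},{"wx":0,"wy":0,"wz":0,"tx":5,"ty":2,"tz":-90,"gripper":-1},{"wx":0,"wy":0,"wz":0,"tx":20,"ty":8,"tz":-115,"gripper":-1},{"wx":0,"wy":0,"wz":0,"tx":40,"ty":16,"tz":-130,"gripper":-1}]' 
python3 -m creep '[{"wx":0,"wy":0,"wz":0,"tx":28,"ty":11,"tz":-3,"gripper":-1},{"wx":0,"wy":0,"wz":0,"tx":56,"ty":23,"tz":-3,"gripper":-1},{"wx":0,"wy":0,"wz":0,"tx":84,"ty":34,"tz":-3,"gripper":-1},{"wx":0,"wy":0,"wz":0,"tx":112,"ty":45,"tz":-3,"gripper":-1},{"wx":0,"wy":0,"wz":0,"tx":140,"ty":56,"tz":-3,"gripper":-1}]' 
python3 -m creep '[{"wx":0,"wy":0,"wz":0,"tx":28,"ty":11,"tz":0,"gripper":-1},{"wx":0,"wy":0,"wz":0,"tx":56,"ty":23,"tz":0,"gripper":-1},{"wx":0,"wy":0,"wz":0,"tx":84,"ty":34,"tz":0,"gripper":-1},{"wx":0,"wy":0,"wz":0,"tx":112,"ty":45,"tz":0,"gripper":-1},{"wx":0,"wy":0,"wz":0,"tx":140,"ty":56,"tz":0,"gripper":-1}]' 
python3 -m creep '[{"wx":0,"wy":0,"wz":4,"tx":28,"ty":11,"tz":0,"gripper":-1},{"wx":0,"wy":0,"wz":9,"tx":56,"ty":23,"tz":0,"gripper":-1},{"wx":0,"wy":0,"wz":14,"tx":84,"ty":34,"tz":0,"gripper":-1},{"wx":0,"wy":0,"wz":19,"tx":112,"ty":45,"tz":0,"gripper":-1},{"wx":0,"wy":0,"wz":22.9,"tx":140,"ty":56,"tz":0,"gripper":-1}]' | tail -4
python3 go.py 551 325.5 110 77.4
```

```text
time_s: 19.48
tool_pos: [0.4163, -0.3178, 0.1264]
tool_rot: [-179.9, -0.1, 100.3]
force: [0.0, -0.4, 0.2]
grip_width: 0.0448
grasp_force: 30.0
time_s: 19.9
tool_pos: [0.4258, -0.2778, 0.2589]
tool_rot: [179.9, 0.2, 100.1]
force: [1.3, 0.5, -0.2]
grip_width: 0.0449
grasp_force: 30.0
time_s: 20.32
tool_pos: [0.4555, -0.127, 0.2588]
tool_rot: [-180.0, 0.0, 100.3]
force: [0.6, 0.1, -1.1]
grip_width: 0.0451
grasp_force: 30.0
time_s: 20.73
tool_pos: [0.4855, 0.0206, 0.2588]
tool_rot: [-180.0, 0.0, 100.3]
force: [0.6, -0.6, -0.5]
grip_width: 0.0445
grasp_force: 30.0
tool_rot: [-180.0, 0.1, 77.1]
force: [0.8, 0.0, -1.4]
grip_width: 0.0449
grasp_force: 30.0
at [515.8 168.  258.8] [-1.80e+02  1.00e-01  7.71e+01] grip 44.9 f 30 t 21.1 
 t [161.5  -0.8 148.6] w [-0.   0.1 -0.3]
```

```bash

python3 -m creep '[{"wx":0,"wy":0,"wz":0,"tx":35,"ty":0,"tz":15,"gripper":-1},{"wx":0,"wy":0,"wz":0,"tx":70,"ty":0,"tz":35,"gripper":-1},{"wx":0,"wy":0,"wz":0,"tx":105,"ty":0,"tz":60,"gripper":-1},{"wx":0,"wy":0,"wz":0,"tx":135,"ty":0,"tz":85,"gripper":-1},{"wx":0,"wy":0,"wz":0,"tx":155,"ty":0,"tz":110,"gripper":-1}]' >/dev/null
python3 -m creep '[{"wx":0,"wy":0,"wz":0,"tx":6,"ty":0,"tz":20,"gripper":-1},{"wx":0,"wy":0,"wz":0,"tx":6,"ty":0,"tz":35,"gripper":-1},{"wx":0,"wy":0,"wz":0,"tx":6,"ty":0,"tz":40,"gripper":-1},{"wx":0,"wy":0,"wz":0,"tx":6,"ty":0,"tz":40,"gripper":-1},{"wx":0,"wy":0,"wz":0,"tx":6,"ty":0,"tz":40,"gripper":-1}]' >/dev/null
python3 -m creep '[{"wx":0,"wy":0,"wz":0,"tx":0,"ty":0,"tz":0,"gripper":-1},{"wx":0,"wy":0,"wz":0,"tx":0,"ty":0,"tz":0,"gripper":-1},{"wx":0,"wy":0,"wz":0,"tx":0,"ty":0,"tz":0,"gripper":-1}]' >/dev/null
python3 go.py 551 325.5 89 77.4
```

```text
at [552.  323.8 110.2] [179.9  -0.   77.3] grip 44.6 f 30 t 22.2 
 t [ 1.4 -1.4 21.2] w [ 0.1 -0.  -0.1]
```

```bash

python3 -m creep '[{"wx":0,"wy":0,"wz":0,"tx":1,"ty":-1,"tz":8,"gripper":-1},{"wx":0,"wy":0,"wz":0,"tx":1.4,"ty":-1.4,"tz":14,"gripper":-1},{"wx":0,"wy":0,"wz":0,"tx":1.4,"ty":-1.4,"tz":18,"gripper":-1},{"wx":0,"wy":0,"wz":0,"tx":1.4,"ty":-1.4,"tz":20,"gripper":-1},{"wx":0,"wy":0,"wz":0,"tx":1.4,"ty":-1.4,"tz":21,"gripper":-1}]'
python3 -m creep '[{"wx":0,"wy":0,"wz":0,"tx":0,"ty":0,"tz":0,"gripper":-1},{"wx":0,"wy":0,"wz":0,"tx":0,"ty":0,"tz":0,"gripper":-1},{"wx":0,"wy":0,"wz":0,"tx":0,"ty":0,"tz":0,"gripper":-1}]'
```

```text
time_s: 22.65
tool_pos: [0.5494, 0.3254, 0.0883]
tool_rot: [-179.9, 0.1, 77.4]
force: [-5.5, -4.2, 12.5]
grip_width: 0.0448
grasp_force: 30.0
time_s: 22.9
tool_pos: [0.5495, 0.3255, 0.0883]
tool_rot: [-180.0, 0.1, 77.4]
force: [-3.6, -2.5, 5.8]
grip_width: 0.0447
grasp_force: 30.0
```

```bash

python3 -m creep '[{"wx":0,"wy":0,"wz":0,"tx":0,"ty":0,"tz":0,"gripper":0.7},{"wx":0,"wy":0,"wz":0,"tx":0,"ty":0,"tz":0,"gripper":1},{"wx":0,"wy":0,"wz":0,"tx":0,"ty":0,"tz":0,"gripper":1},{"wx":0,"wy":0,"wz":0,"tx":0,"ty":0,"tz":0,"gripper":1},{"wx":0,"wy":0,"wz":0,"tx":0,"ty":0,"tz":0,"gripper":1}]' >/dev/null
python3 -m creep '[{"wx":0,"wy":0,"wz":0,"tx":0,"ty":0,"tz":-10,"gripper":1},{"wx":0,"wy":0,"wz":0,"tx":0,"ty":0,"tz":-35,"gripper":1},{"wx":0,"wy":0,"wz":0,"tx":0,"ty":0,"tz":-70,"gripper":1},{"wx":0,"wy":0,"wz":0,"tx":0,"ty":0,"tz":-105,"gripper":1},{"wx":0,"wy":0,"wz":0,"tx":0,"ty":0,"tz":-140,"gripper":1}]'
python3 -m creep '[{"wx":0,"wy":0,"wz":0,"tx":-10,"ty":3,"tz":-25,"gripper":1},{"wx":0,"wy":0,"wz":0,"tx":-40,"ty":12,"tz":-32,"gripper":1},{"wx":0,"wy":0,"wz":0,"tx":-70,"ty":21,"tz":-32,"gripper":1},{"wx":0,"wy":0,"wz":0,"tx":-100,"ty":31,"tz":-32,"gripper":1},{"wx":0,"wy":0,"wz":0,"tx":-130,"ty":40,"tz":-32,"gripper":1}]'
python3 -m creep '[{"wx":0,"wy":0,"wz":0,"tx":-35,"ty":11,"tz":0,"gripper":1},{"wx":0,"wy":0,"wz":-3,"tx":-70,"ty":22,"tz":0,"gripper":1},{"wx":0,"wy":0,"wz":-9,"tx":-105,"ty":33,"tz":0,"gripper":1},{"wx":0,"wy":0,"wz":-14,"tx":-140,"ty":44,"tz":0,"gripper":1},{"wx":0,"wy":0,"wz":-19,"tx":-175,"ty":54,"tz":0,"gripper":1}]'
python3 go.py 585 -112 150 110
python3 - <<'E'
from h import *
for n in("top","scene"):
    PW=cloud(n)
    for q,c,a,b,r in(("block",(.550,.325),.095,.12,.09),("jar",(.585,-.112),.087,.11,.06)):
        try: print(n,q,rect(n,c,a,b,r,PW))
        except Exception as e: print(n,q,e)
E
```

```text
time_s: 23.73
tool_pos: [0.5497, 0.3258, 0.23]
tool_rot: [180.0, -0.0, 77.4]
force: [1.9, 0.4, -0.6]
grip_width: 0.0866
grasp_force: 0.0
time_s: 24.15
tool_pos: [0.5609, 0.1892, 0.2609]
tool_rot: [179.9, -0.0, 77.4]
force: [0.4, -0.9, 0.1]
grip_width: 0.087
grasp_force: 0.0
time_s: 24.57
tool_pos: [0.5753, 0.006, 0.2608]
tool_rot: [179.9, 0.0, 96.7]
force: [0.3, 0.1, 0.0]
grip_width: 0.087
grasp_force: 0.0
at [575.3   6.  260.8] [179.9   0.   96.7] grip 87.0 f 0 t 24.6 
 t [-118.2   -4.2  110.9] w [  0.1   0.1 -13.3]
top block [548.8, 325.5, 95.4, 45.1, 77.3, 105.0, 486.0]
top jar [587.3, -121.5, 62.8, 40.7, 14.3, 96.7, 231.0]
scene block max() iterable argument is empty
scene jar [583.3, -113.9, 70.0, 60.0, 46.1, 97.4, 150.0]
```

```bash

python3 -m creep '[{"wx":0,"wy":0,"wz":-3,"tx":-30,"ty":-1,"tz":0,"gripper":1},{"wx":0,"wy":0,"wz":-6,"tx":-60,"ty":-2,"tz":0,"gripper":1},{"wx":0,"wy":0,"wz":-9,"tx":-90,"ty":-3,"tz":0,"gripper":1},{"wx":0,"wy":0,"wz":-12,"tx":-110,"ty":-4,"tz":15,"gripper":1},{"wx":0,"wy":0,"wz":-13.3,"tx":-118,"ty":-4,"tz":40,"gripper":1}]' >/dev/null
python3 -m creep '[{"wx":0,"wy":0,"wz":0,"tx":0,"ty":0,"tz":30,"gripper":1},{"wx":0,"wy":0,"wz":0,"tx":0,"ty":0,"tz":55,"gripper":1},{"wx":0,"wy":0,"wz":0,"tx":0,"ty":0,"tz":75,"gripper":1},{"wx":0,"wy":0,"wz":0,"tx":0,"ty":0,"tz":85,"gripper":1},{"wx":0,"wy":0,"wz":0,"tx":0,"ty":0,"tz":90,"gripper":1}]' >/dev/null
python3 -m creep '[{"wx":0,"wy":0,"wz":0,"tx":0,"ty":0,"tz":0,"gripper":1},{"wx":0,"wy":0,"wz":0,"tx":0,"ty":0,"tz":0,"gripper":1},{"wx":0,"wy":0,"wz":0,"tx":0,"ty":0,"tz":0,"gripper":1},{"wx":0,"wy":0,"wz":0,"tx":0,"ty":0,"tz":0,"gripper":1}]'
python3 go.py 584.5 -112.5 58 110
python3 - <<'E'
from h import *
p,W=cloud("scene");save(cv2.resize(p[130:260,260:420],None,fx=4.5,fy=4.5,interpolation=2),"a5.png")
E
```

```text
time_s: 25.83
tool_pos: [0.5854, -0.1101, 0.1313]
tool_rot: [179.9, 0.1, 109.7]
force: [-0.4, 0.5, 0.7]
grip_width: 0.0871
grasp_force: 0.0
at [ 585.4 -110.1  131.3] [1.799e+02 1.000e-01 1.097e+02] grip 87.1 f 0 t 25.8 
 t [-1.8 -1.8 73.3] w [ 0.1  0.1 -0.3]
```

View pics/a5.png

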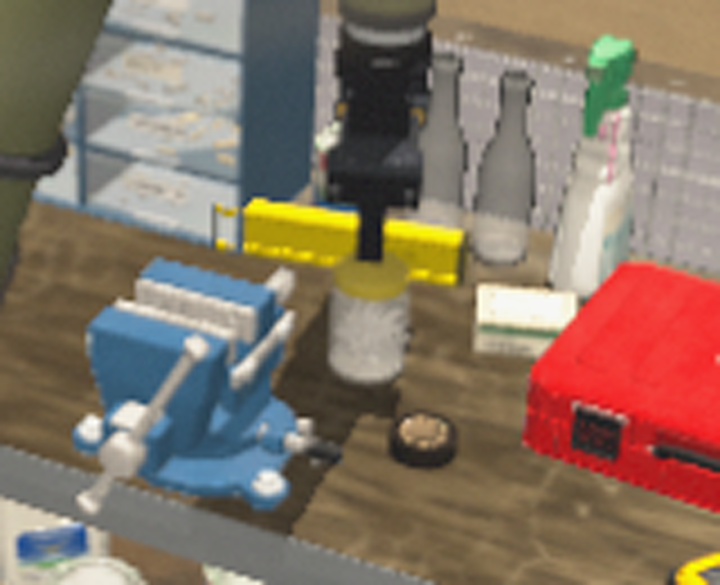

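```bash

python3 -m creep '[{"wx":0,"wy":0,"wz":0,"tx":-1.8,"ty":-1.8,"tz":5,"gripper":1},{"wx":0,"wy":0,"wz":0,"tx":-1.8,"ty":-1.8,"tz":15,"gripper":1},{"wx":0,"wy":0,"wz":0,"tx":-1.8,"ty":-1.8,"tz":25,"gripper":1},{"wx":0,"wy":0,"wz":0,"tx":-1.8,"ty":-1.8,"tz":35,"gripper":1},{"wx":0,"wy":0,"wz":0,"tx":-1.8,"ty":-1.8,"tz":42,"gripper":1}]'
python3 -m creep '[{"wx":0,"wy":0,"wz":0,"tx":0,"ty":0,"tz":8,"gripper":1},{"wx":0,"wy":0,"wz":0,"tx":0,"ty":0,"tz":16,"gripper":1},{"wx":0,"wy":0,"wz":0,"tx":0,"ty":0,"tz":24,"gripper":1},{"wx":0,"wy":0,"wz":0,"tx":0,"ty":0,"tz":30,"gripper":1},{"wx":0,"wy":0,"wz":0,"tx":0,"ty":0,"tz":32,"gripper":1}]' 
python3 -m creep '[{"wx":0,"wy":0,"wz":0,"tx":0,"ty":0,"tz":0,"gripper":0.8},{"wx":0,"wy":0,"wz":0,"tx":0,"ty":0,"tz":0,"gripper":0.6},{"wx":0,"wy":0,"wz":0,"tx":0,"ty":0,"tz":0,"gripper":0.4},{"wx":0,"wy":0,"wz":0,"tx":0,"ty":0,"tz":0,"gripper":0.2},{"wx":0,"wy":0,"wz":0,"tx":0,"ty":0,"tz":0,"gripper":0}]' 15
python3 -m creep '[{"wx":0,"wy":0,"wz":0,"tx":0,"ty":0,"tz":0,"gripper":-1},{"wx":0,"wy":0,"wz":0,"tx":0,"ty":0,"tz":0,"gripper":-1},{"wx":0,"wy":0,"wz":0,"tx":0,"ty":0,"tz":0,"gripper":-1},{"wx":0,"wy":0,"wz":0,"tx":0,"ty":0,"tz":0,"gripper":-1},{"wx":0,"wy":0,"wz":0,"tx":0,"ty":0,"tz":0,"gripper":-1}]' 45
```

```text
time_s: 26.3
tool_pos: [0.5823, -0.1124, 0.0857]
tool_rot: [-179.9, -0.1, 109.7]
force: [-0.5, -0.5, 0.7]
grip_width: 0.087
grasp_force: 0.0
time_s: 26.72
tool_pos: [0.5827, -0.1123, 0.0545]
tool_rot: [-179.9, -0.1, 109.7]
force: [0.7, 0.5, 0.1]
grip_width: 0.0871
grasp_force: 0.0
time_s: 27.13
tool_pos: [0.584, -0.1124, 0.0564]
tool_rot: [179.9, 0.0, 109.7]
force: [0.7, -0.3, 0.4]
grip_width: 0.0661
grasp_force: 15.0
time_s: 27.55
tool_pos: [0.584, -0.1124, 0.0564]
tool_rot: [179.9, 0.0, 109.7]
force: [1.5, -0.1, 2.4]
grip_width: 0.0657
grasp_force: 45.0
```

```bash

python3 -m creep '[{"wx":0,"wy":0,"wz":0,"tx":0,"ty":0,"tz":-3,"gripper":-1},{"wx":0,"wy":0,"wz":0,"tx":0,"ty":0,"tz":-12,"gripper":-1},{"wx":0,"wy":0,"wz":0,"tx":0,"ty":0,"tz":-28,"gripper":-1},{"wx":0,"wy":0,"wz":0,"tx":0,"ty":0,"tz":-50,"gripper":-1},{"wx":0,"wy":0,"wz":0,"tx":0,"ty":0,"tz":-75,"gripper":-1}]' 
python3 -m creep '[{"wx":0,"wy":0,"wz":0,"tx":0,"ty":0,"tz":-28,"gripper":-1},{"wx":0,"wy":0,"wz":0,"tx":0,"ty":0,"tz":-58,"gripper":-1},{"wx":0,"wy":0,"wz":0,"tx":0,"ty":0,"tz":-82,"gripper":-1},{"wx":0,"wy":0,"wz":0,"tx":4,"ty":1,"tz":-95,"gripper":-1},{"wx":0,"wy":0,"wz":0,"tx":15,"ty":4,"tz":-100,"gripper":-1}]' 
python3 -m creep '[{"wx":0,"wy":0,"wz":0,"tx":17,"ty":5,"tz":-2,"gripper":-1},{"wx":0,"wy":0,"wz":0,"tx":37,"ty":10,"tz":-2,"gripper":-1},{"wx":0,"wy":0,"wz":0,"tx":62,"ty":17,"tz":-2,"gripper":-1},{"wx":0,"wy":0,"wz":0,"tx":88,"ty":24,"tz":-2,"gripper":-1},{"wx":0,"wy":0,"wz":0,"tx":114,"ty":31,"tz":-2,"gripper":-1}]' 
python3 -m creep '[{"wx":0,"wy":0,"wz":0,"tx":26,"ty":7,"tz":0,"gripper":-1},{"wx":0,"wy":0,"wz":0,"tx":52,"ty":14,"tz":0,"gripper":-1},{"wx":0,"wy":0,"wz":0,"tx":78,"ty":21,"tz":0,"gripper":-1},{"wx":0,"wy":0,"wz":0,"tx":104,"ty":28,"tz":0,"gripper":-1},{"wx":0,"wy":0,"wz":0,"tx":130,"ty":35,"tz":0,"gripper":-1}]' 
python3 -m creep '[{"wx":0,"wy":0,"wz":0,"tx":26,"ty":7,"tz":0,"gripper":-1},{"wx":0,"wy":0,"wz":0,"tx":50,"ty":14,"tz":0,"gripper":-1},{"wx":0,"wy":0,"wz":0,"tx":72,"ty":20,"tz":0,"gripper":-1},{"wx":0,"wy":0,"wz":0,"tx":90,"ty":25,"tz":0,"gripper":-1},{"wx":0,"wy":0,"wz":0,"tx":105,"ty":29,"tz":0,"gripper":-1}]' 
python3 go.py 549.5 325.5 200 109.7
```

```text
time_s: 27.97
tool_pos: [0.5813, -0.1122, 0.1301]
tool_rot: [-179.8, -0.1, 109.7]
force: [0.8, -0.5, -3.1]
grip_width: 0.0651
grasp_force: 45.0
time_s: 28.38
tool_pos: [0.5826, -0.0986, 0.2326]
tool_rot: [179.9, 0.1, 109.5]
force: [-0.2, 0.3, -4.0]
grip_width: 0.0656
grasp_force: 45.0
time_s: 28.8
tool_pos: [0.571, 0.023, 0.2309]
tool_rot: [-179.8, -0.1, 109.7]
force: [0.9, 0.2, -3.5]
grip_width: 0.0656
grasp_force: 45.0
time_s: 29.22
tool_pos: [0.5599, 0.157, 0.2309]
tool_rot: [-179.8, -0.0, 109.8]
force: [0.5, -0.8, -4.2]
grip_width: 0.0657
grasp_force: 45.0
time_s: 29.63
tool_pos: [0.5512, 0.2664, 0.2309]
tool_rot: [-179.8, -0.1, 109.9]
force: [-0.7, 0.3, -3.2]
grip_width: 0.0653
grasp_force: 45.0
at [551.2 266.4 230.9] [-1.798e+02 -1.000e-01  1.099e+02] grip 65.3 f 45 t 29.6 
 t [56.2 18.6 30.9] w [-0.2 -0.1  0.2]
```

```bash

python3 -m creep '[{"wx":0,"wy":0,"wz":0,"tx":14,"ty":5,"tz":0,"gripper":-1},{"wx":0,"wy":0,"wz":0,"tx":27,"ty":9,"tz":5,"gripper":-1},{"wx":0,"wy":0,"wz":0,"tx":38,"ty":13,"tz":10,"gripper":-1},{"wx":0,"wy":0,"wz":0,"tx":47,"ty":16,"tz":20,"gripper":-1},{"wx":0,"wy":0,"wz":0,"tx":54,"ty":18,"tz":30,"gripper":-1}]' >/dev/null
python3 -m creep '[{"wx":0,"wy":0,"wz":0,"tx":2,"ty":0,"tz":8,"gripper":-1},{"wx":0,"wy":0,"wz":0,"tx":2,"ty":0,"tz":14,"gripper":-1},{"wx":0,"wy":0,"wz":0,"tx":2,"ty":0,"tz":17,"gripper":-1},{"wx":0,"wy":0,"wz":0,"tx":2,"ty":0,"tz":17,"gripper":-1},{"wx":0,"wy":0,"wz":0,"tx":2,"ty":0,"tz":17,"gripper":-1}]' >/dev/null
python3 -m creep '[{"wx":0,"wy":0,"wz":0,"tx":0,"ty":0,"tz":0,"gripper":-1},{"wx":0,"wy":0,"wz":0,"tx":0,"ty":0,"tz":0,"gripper":-1},{"wx":0,"wy":0,"wz":0,"tx":0,"ty":0,"tz":0,"gripper":-1}]'
python3 go.py 549.5 325.5 162 109.7
python3 - <<'E'
from h import *
p,W=cloud("top");save(cv2.resize(p[60:220,140:340],None,fx=3.5,fy=3.5,interpolation=2),"a6.png")
for n in("top","scene"):
    cloud(n);print(n,nets.place_of("jar_center",n)[:2],nets.place_of("block_center",n)[:2])
E
```

```text
time_s: 30.72
tool_pos: [0.5523, 0.3224, 0.1864]
tool_rot: [179.9, 0.0, 109.7]
force: [-0.3, 0.3, -3.1]
grip_width: 0.0657
grasp_force: 45.0
at [552.3 322.4 186.4] [179.9   0.  109.7] grip 65.7 f 45 t 30.7 
 t [ 3.9 -1.6 24.4] w [ 0.1  0.  -0. ]
top [] []
scene [] [{'point': [0.4067, -0.488, -0.0036], 'confidence': 0.17}]
```

View pics/a6.png

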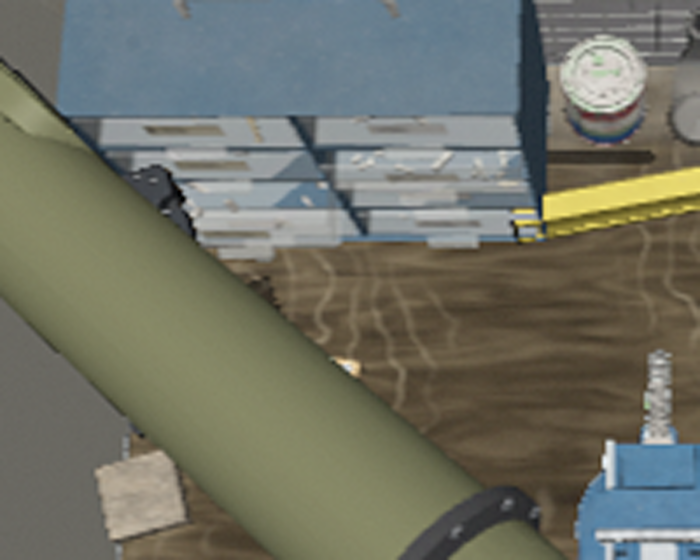

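```bash

python3 -m creep '[{"wx":0,"wy":0,"wz":0,"tx":2,"ty":-1,"tz":6,"gripper":-1},{"wx":0,"wy":0,"wz":0,"tx":3.9,"ty":-1.6,"tz":12,"gripper":-1},{"wx":0,"wy":0,"wz":0,"tx":3.9,"ty":-1.6,"tz":17,"gripper":-1},{"wx":0,"wy":0,"wz":0,"tx":3.9,"ty":-1.6,"tz":20,"gripper":-1},{"wx":0,"wy":0,"wz":0,"tx":3.9,"ty":-1.6,"tz":21,"gripper":-1}]'
python3 -m creep '[{"wx":0,"wy":0,"wz":0,"tx":0,"ty":0,"tz":0,"gripper":-1},{"wx":0,"wy":0,"wz":0,"tx":0,"ty":0,"tz":0,"gripper":-1},{"wx":0,"wy":0,"wz":0,"tx":0,"ty":0,"tz":1,"gripper":-1},{"wx":0,"wy":0,"wz":0,"tx":0,"ty":0,"tz":2,"gripper":-1},{"wx":0,"wy":0,"wz":0,"tx":0,"ty":0,"tz":2,"gripper":-1}]'
python3 go.py 549.5 325.5 162 109.7
```

```text
time_s: 31.48
tool_pos: [0.5487, 0.3252, 0.1636]
tool_rot: [-179.9, 0.0, 109.7]
force: [0.6, -0.2, -2.9]
grip_width: 0.0656
grasp_force: 45.0
time_s: 31.9
tool_pos: [0.5492, 0.3255, 0.1628]
tool_rot: [-180.0, 0.0, 109.7]
force: [-0.2, 0.8, -4.4]
grip_width: 0.0654
grasp_force: 45.0
at [549.2 325.5 162.8] [-180.     0.   109.7] grip 65.4 f 45 t 31.9 
 t [-0.1  0.3  0.8] w [-0.  0. -0.]
```

```bash

python3 -m creep '[{"wx":0,"wy":0,"wz":0,"tx":0,"ty":0,"tz":0.4,"gripper":-1},{"wx":0,"wy":0,"wz":0,"tx":0,"ty":0,"tz":0.8,"gripper":-1},{"wx":0,"wy":0,"wz":0,"tx":0,"ty":0,"tz":1.2,"gripper":-1},{"wx":0,"wy":0,"wz":0,"tx":0,"ty":0,"tz":1.5,"gripper":-1},{"wx":0,"wy":0,"wz":0,"tx":0,"ty":0,"tz":1.5,"gripper":-1}]'
```

```text
time_s: 32.32
tool_pos: [0.5492, 0.3256, 0.1615]
tool_rot: [180.0, 0.0, 109.7]
force: [-0.4, -0.6, -3.5]
grip_width: 0.0656
grasp_force: 45.0
```

```bash

python3 -m creep '[{"wx":0,"wy":0,"wz":0,"tx":0,"ty":0,"tz":0.4,"gripper":-1},{"wx":0,"wy":0,"wz":0,"tx":0,"ty":0,"tz":0.8,"gripper":-1},{"wx":0,"wy":0,"wz":0,"tx":0,"ty":0,"tz":0.8,"gripper":-1},{"wx":0,"wy":0,"wz":0,"tx":0,"ty":0,"tz":0.8,"gripper":-1}]'
python3 -m creep '[{"wx":0,"wy":0,"wz":0,"tx":0,"ty":0,"tz":0.4,"gripper":-1},{"wx":0,"wy":0,"wz":0,"tx":0,"ty":0,"tz":0.8,"gripper":-1},{"wx":0,"wy":0,"wz":0,"tx":0,"ty":0,"tz":0.8,"gripper":-1},{"wx":0,"wy":0,"wz":0,"tx":0,"ty":0,"tz":0.8,"gripper":-1}]'
```

```text
time_s: 32.65
tool_pos: [0.5492, 0.3256, 0.1614]
tool_rot: [180.0, 0.0, 109.7]
force: [-2.3, -2.8, 5.2]
grip_width: 0.0656
grasp_force: 45.0
time_s: 32.98
tool_pos: [0.5492, 0.3256, 0.1613]
tool_rot: [180.0, 0.0, 109.7]
force: [-2.6, -4.0, 9.8]
grip_width: 0.0656
grasp_force: 45.0
```

Contact at 161.4. Open gently, rise straight, move aside and look.

```bash

python3 -m creep '[{"wx":0,"wy":0,"wz":0,"tx":0,"ty":0,"tz":-0.8,"gripper":-1},{"wx":0,"wy":0,"wz":0,"tx":0,"ty":0,"tz":-0.8,"gripper":0.7},{"wx":0,"wy":0,"wz":0,"tx":0,"ty":0,"tz":-0.8,"gripper":0.85},{"wx":0,"wy":0,"wz":0,"tx":0,"ty":0,"tz":-0.8,"gripper":1},{"wx":0,"wy":0,"wz":0,"tx":0,"ty":0,"tz":-0.8,"gripper":1}]'
python3 -m creep '[{"wx":0,"wy":0,"wz":0,"tx":0,"ty":0,"tz":0,"gripper":1},{"wx":0,"wy":0,"wz":0,"tx":0,"ty":0,"tz":0,"gripper":1},{"wx":0,"wy":0,"wz":0,"tx":0,"ty":0,"tz":-4,"gripper":1},{"wx":0,"wy":0,"wz":0,"tx":0,"ty":0,"tz":-12,"gripper":1},{"wx":0,"wy":0,"wz":0,"tx":0,"ty":0,"tz":-25,"gripper":1}]'
python3 -m creep '[{"wx":0,"wy":0,"wz":0,"tx":0,"ty":0,"tz":-20,"gripper":1},{"wx":0,"wy":0,"wz":0,"tx":0,"ty":0,"tz":-45,"gripper":1},{"wx":0,"wy":0,"wz":0,"tx":0,"ty":0,"tz":-70,"gripper":1},{"wx":0,"wy":0,"wz":0,"tx":0,"ty":0,"tz":-90,"gripper":1},{"wx":0,"wy":0,"wz":0,"tx":0,"ty":0,"tz":-95,"gripper":1}]'
python3 -m creep '[{"wx":0,"wy":0,"wz":0,"tx":-15,"ty":-2,"tz":0,"gripper":1},{"wx":0,"wy":0,"wz":0,"tx":-45,"ty":-5,"tz":0,"gripper":1},{"wx":0,"wy":0,"wz":0,"tx":-80,"ty":-10,"tz":0,"gripper":1},{"wx":0,"wy":0,"wz":0,"tx":-115,"ty":-15,"tz":0,"gripper":1},{"wx":0,"wy":0,"wz":0,"tx":-150,"ty":-20,"tz":0,"gripper":1}]'
python3 -m creep '[{"wx":0,"wy":0,"wz":0,"tx":-35,"ty":-5,"tz":0,"gripper":1},{"wx":0,"wy":0,"wz":0,"tx":-70,"ty":-10,"tz":0,"gripper":1},{"wx":0,"wy":0,"wz":0,"tx":-105,"ty":-15,"tz":0,"gripper":1},{"wx":0,"wy":0,"wz":0,"tx":-140,"ty":-20,"tz":0,"gripper":1},{"wx":0,"wy":0,"wz":0,"tx":-150,"ty":-20,"tz":0,"gripper":1}]'
python3 - <<'E'
from h import *
PW=cloud("top");save(cv2.resize(PW[0][60:260,140:340],None,fx=3,fy=3,interpolation=2),"a7.png")
for q,a,b in(("jar",.195,.215),("block",.098,.113),("pad",.06,.075),("strip",.034,.047),("board",.015,.028)):
    try: print(q,rect("top",(.55,.325),a,b,.095,PW))
    except Exception as e: print(q,e)
p,W=cloud("scene");save(cv2.resize(p[110:260,160:340],None,fx=4,fy=4,interpolation=2),"a8.png")
E
```

```text
time_s: 33.4
tool_pos: [0.5492, 0.3258, 0.1601]
tool_rot: [180.0, -0.0, 109.7]
force: [0.8, -1.0, 0.4]
grip_width: 0.0834
grasp_force: 0.0
time_s: 33.82
tool_pos: [0.5487, 0.3252, 0.1854]
tool_rot: [-179.9, 0.0, 109.7]
force: [0.1, 0.3, 0.4]
grip_width: 0.0869
grasp_force: 0.0
time_s: 34.23
tool_pos: [0.5501, 0.3273, 0.286]
tool_rot: [179.6, -0.1, 109.7]
force: [0.0, 0.6, 0.1]
grip_width: 0.0868
grasp_force: 0.0
time_s: 34.65
tool_pos: [0.5808, 0.1764, 0.2808]
tool_rot: [180.0, 0.0, 109.7]
force: [0.4, 0.2, 0.2]
grip_width: 0.0869
grasp_force: 0.0
time_s: 35.07
tool_pos: [0.6138, 0.0213, 0.2802]
tool_rot: [-179.9, 0.2, 109.2]
force: [1.1, -2.1, -0.3]
grip_width: 0.087
grasp_force: 0.0
jar [548.8, 326.3, 62.2, 61.5, 61.0, 201.8, 413.0]
block [539.6, 289.2, 45.3, 25.0, -20.2, 104.9, 113.0]
pad [549.9, 325.3, 103.8, 61.6, 78.2, 66.1, 142.0]
strip [536.8, 266.4, 62.6, 24.6, -14.9, 41.1, 109.0]
board [551.7, 324.3, 161.4, 90.4, 77.8, 21.9, 428.0]
```

View pics/a7.png

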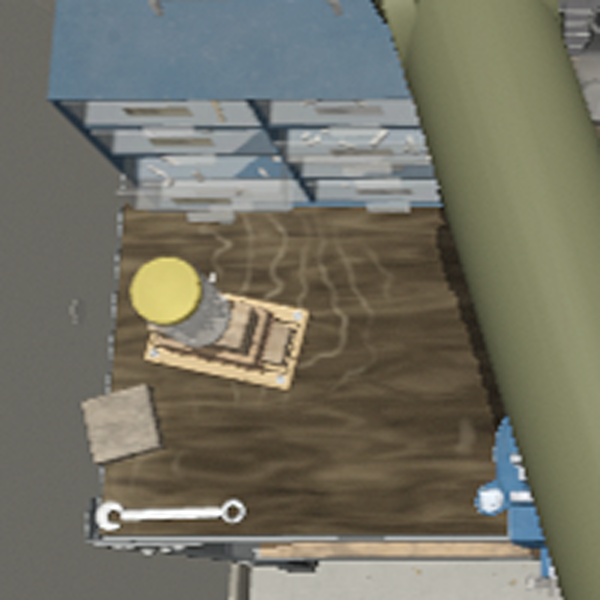

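View pics/a8.png

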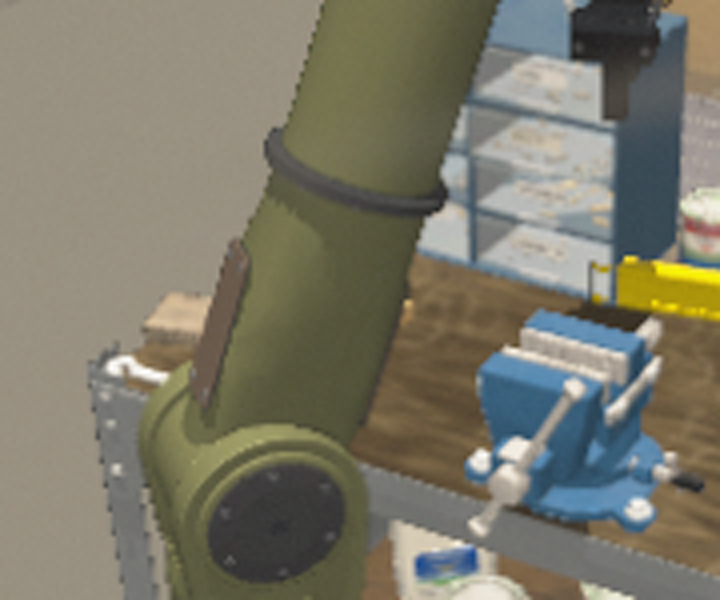

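The pictures show the jar upright and centred on the thick offcut (yellow lid at about pixel 165,290 in the crop), with the cork, strip and board in line below it. The spanner and square offcut have not moved.

```bash

python3 -m creep '[{"wx":0,"wy":0,"wz":0,"tx":0,"ty":0,"tz":0,"gripper":1},{"wx":0,"wy":0,"wz":0,"tx":0,"ty":0,"tz":0,"gripper":1},{"wx":0,"wy":0,"wz":0,"tx":0,"ty":0,"tz":0,"gripper":1},{"wx":0,"wy":0,"wz":0,"tx":0,"ty":0,"tz":0,"gripper":1}]'
python3 -c "
from cell import env
print(env.sign_off())"
```

```text
time_s: 35.5
tool_pos: [0.6122, 0.0319, 0.2808]
tool_rot: [180.0, -0.0, 109.9]
force: [0.5, 0.7, 0.3]
grip_width: 0.0871
grasp_force: 0.0
the job is handed in; nothing more can be done
None
```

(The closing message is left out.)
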